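# Ready the jar-sealing bench: clear the wax, couple the cartridge, load the jars

### The arm

A 6-joint arm with a two-finger parallel gripper is mounted at the origin on the work surface. World frame = base frame: x ahead of the robot, y to its left, z up, the work surface at z = 0. Lengths are in mm, angles in rad, forces in N, time in s.
With the tool pointing down it reaches from about 425 to 925 mm from the base axis. Payload 12.5 kg.
Tool frame: the origin (TCP) lies at the very end of the fingers, on their centre line; the grasp point (between the pads) lies 19 mm behind it (arm.grasp_offset is the distance from the TCP to the grasp point, in mm); z points along the fingers, y is the line along which they close (so a half turn about z gives the same grasp; the last joint's range is limited). The gripper opens to 85 mm and grips with 20 to 120 N. Pads are 22 mm wide; open, the fingers measure 114 mm over their backs; the gripper's body (76 mm by 85 mm) begins 54 mm behind the grasp point. The pads swing forward as they close: fully open they stand 13 mm farther back than shut.
Start: joints at [1.198, 0.491, 1.559, -0, 1.092, -0.106], TCP at [164.76, 602.909, 231.327] pointing down, gripper open.
Joint ranges: [-3.1, 3.1], [-0.84, 2.19], [0.05, 2.79], [-1.13, 4.28], [0.06, 2.93], [-2.69, 2.69]. Speed limits (rad/s): [2.22, 2.22, 2.79, 3.14, 3.14, 3.14].

### API

Orientations are given as a rotation vector (axis times angle).
In Python, from bench import arm gives the robot as it stands.
- The arm moves only by the tool play_rows, never from a script. Its argument "plan" is a list of rows, each an object of numbers: "tx", "ty", "tz": the shift along the tool's x, y, z normalised to -1 to 1, where 1 is 0.025 m; "wx", "wy", "wz": the turn, a rotation vector about the tool's x, y, z normalised to -1 to 1, where 1 is 180 degrees. In form: [{"tx": .., "ty": .., "tz": .., "wx": .., "wy": .., "wz": ..}, ...]. A call has 1 to 10 rows; each row shifts and turns the commanded pose from where the row before left it, along the tool's axes as they then stand; what a row does not reach is not made up. A row lasts 1/8 s, in which the tool goes at most 62.5 mm and 10.7 degrees, less where a joint would pass 70% of its speed; a pose out of reach is approached as far as the arm can. A call with a number of a shift or a turn outside -1 to 1 is refused whole. A call with a gripper value outside its range is refused whole. "gripper" is the opening, from 0 (shut) to 1 (fully open), set as the call begins (left out, the last holds). The fingers move at their own pace and stop on an object; the grip force is fixed at half the most. Time passes only in rows, so rows that do not move let the fingers close. It gives the time, the measured TCP pose, the force, the opening and the grip force at its end, in the units of the state.
- arm.state(): the state, without advancing time (a new reading comes with each control period).
- arm.camera(name): name is "scene" or "top" or "wrist"; returns the picture (384x512x3 uint8, red, green, blue); there is no depth.
- arm.camera_params(name): a dict with "fx", "fy", "cx", "cy" (pixels), "position" and "attitude" of the camera in the world. Camera axes: x right, y down, z forward; pixel columns grow to the right and rows downward; lengths in mm; the calibration is good to about 2 mm. A picture is of the moment at which its call begins: read the wrist's pose just before it. camera_params takes no time and is no camera call; for the wrist camera it gives the pose at the moment of the call.
- arm.job_done(): hands the job in; it is judged then, once.
The state is a dict: "t": time; "qpos": joint angles; "qvel": joint speeds; "tau": joint torques, N m; "position": TCP position; "eef_rot": TCP orientation; "wrist_force": force on the tool from outside, world axes, zero at the start; "ft_torque": the same for the moment, N m; "grip_width": finger opening in mm; "finger_force": force on a finger pad.
Only numpy, scipy, OpenCV 4.12 (cv2) and the standard library are available. Lean on these libraries where they do the work, as an engineer would, in place of code of your own. Each camera call takes 0.05 s, during which the arm holds its last target. There are 200 camera calls.

### The job

Ready the sealing bench in this order: first sweep every hardened wax drip off the metal deck into the blue scrap tray with the yellow scraper block (the wax is tacky, so keep the fingers off it). Next draw the brass coupler sleeve on the pump down until it stays back by itself, let go, and press the wax cartridge's plug fully home in the coupler so that the sleeve springs up again and locks it. Last stand all the loose small jam jars upright on the deck; finish with the scraper standing on its black rubber pad, and leave the show jar, label roll and lid box where they are.

Things in the scene. Friction and masses are not known exactly. Their poses are not given: they have to be found in the camera images.
- deck_top (a point): centre of the top face of the raised metal deck of the sealing station (fixed, 200 mm in its x by 220 mm in its y, top face 40 mm above the bench). Steel rims 8 mm thick and 10 mm high stand on its +x, -x and +y edges (inner clear width 184 mm in x; inner face of the +y rim at y = +102 mm); the -y edge at y = -110 mm is open. Axes: x, y along the deck edges, z up
- tray_floor (a point): centre of the inner floor of the blue scrap tray fixed to the deck's -y side, 36 mm below the deck top, 184 x 100 mm inside, outer walls 34 mm high; drips pushed over the deck's open edge drop in here. Same axes as the deck
- chip1_mid (a point): centre of a hardened drip of red sealing wax: a loose round flat disc, 36 mm across, 12 mm thick, 12 g, lying on the deck at the start. 2 to 4 of the four are present (None if absent)
- chip2_mid (a point): centre of a hardened drip of red sealing wax: a loose round flat disc, 36 mm across, 12 mm thick, 12 g, lying on the deck at the start. 2 to 4 of the four are present (None if absent)
- chip3_mid (a point): centre of a hardened drip of red sealing wax: a loose round flat disc, 36 mm across, 12 mm thick, 12 g, lying on the deck at the start. 2 to 4 of the four are present (None if absent)
- chip4_mid (a point): centre of a hardened drip of red sealing wax: a loose round flat disc, 36 mm across, 12 mm thick, 12 g, lying on the deck at the start. 2 to 4 of the four are present (None if absent)
- scraper_grip (a point): centre of the wooden grip fin of the scraper block (fin 90 mm long in its x, 18 mm thick in its y, 40 mm tall). The yellow base below it is 120 mm in x, 50 mm in y, 24 mm high; the underside of the base is 44 mm below this point; whole block 64 mm high, 160 g, z up as it stands
- scraper_mid (a point): centre of the whole scraper block, half-way up (32 mm above its underside); same axes as scraper_grip
- pad: fixed black rubber parking pad for the scraper, 140 mm in its x by 80 mm in its y, 4 mm thick; origin at the centre of its underside, on the bench. The scraper starts on it, lengthwise
- coupler_mouth (a point): centre of the mouth (top rim) of the upright coupler on the white pump box (fixed; box 130 x 130 x 50 mm, mouth 115 mm above the bench). Bore 25 mm across, rim 38 mm across outside; z points up out of the mouth. Inside, locking jaws bar the bore while the sleeve is up
- sleeve_mid (a point): centre, half-way up, of the brass sleeve round the coupler: a tube 50 mm across outside and 30 mm tall, its top rim 4 mm below the mouth when up; moves straight down and up only. While it is down, a red band shows on the coupler barrel above it
- sleeve (a joint): how far the sleeve is drawn down, m: 0 = up (home, locked), stop at 0.014. A spring of 5 to 7 N pushes it up. With the coupler empty and the sleeve drawn down to the stop and released, it stays back at about 0.009 to 0.010; when a plug is then pressed fully home it snaps up to 0 by itself and holds the plug. The cartridge does not sink home by its own weight: press with 10 to 20 N
- cartridge_shoulder (a point): centre of the underside of the shoulder of the wax cartridge (its z up along the cartridge). Below the shoulder is the steel plug, 31 mm long and 21.4 mm across with a groove; fully home the shoulder rests on the coupler's rim, at coupler_mouth. Above it are a dark neck 36 mm across and 12 mm high, then the white body
- cartridge_mid (a point): centre of the white cartridge body, 48 mm above the shoulder; the body is a cylinder 54 mm across and 72 mm tall, with a red band and a red cap 6 mm high on top; the cartridge weighs about 0.45 kg. It starts plug-down in the hole of a fixed wooden cradle
- cradle: fixed wooden cradle block 90 x 90 x 40 mm with a hole 27 mm across through it; origin at the centre of its underside, hole on the same axis
- jar1_mid (a point): centre, half-way up, of a loose small jam jar: closed, cylinder 60 mm across up to 48 mm, then a brass lid 55 mm across; 66 mm tall, about 0.25 kg. It starts standing on the bench. 3 or 4 of the four are present (None if absent)
- jar2_mid (a point): centre, half-way up, of a loose small jam jar: closed, cylinder 60 mm across up to 48 mm, then a brass lid 55 mm across; 66 mm tall, about 0.25 kg. It starts standing on the bench. 3 or 4 of the four are present (None if absent)
- jar3_mid (a point): centre, half-way up, of a loose small jam jar: closed, cylinder 60 mm across up to 48 mm, then a brass lid 55 mm across; 66 mm tall, about 0.25 kg. It starts standing on the bench. 3 or 4 of the four are present (None if absent)
- jar4_mid (a point): centre, half-way up, of a loose small jam jar: closed, cylinder 60 mm across up to 48 mm, then a brass lid 55 mm across; 66 mm tall, about 0.25 kg. It starts standing on the bench. 3 or 4 of the four are present (None if absent)
- show_jar: bystander: big brown jam jar, 72 mm across, 130 mm tall, origin at the centre of its underside
- label_roll: bystander: roll of blank labels, 90 mm across, 50 mm tall, origin at the centre of its underside
- lid_box: bystander: cardboard box of lids, 100 x 140 x 60 mm, origin at the centre of its underside

How it is judged (in metres and radians):
On the way, in this order (a step that is already met when the one before it is completed fails the run):
1. every wax drip lies in the scrap tray (x of chip1_mid in the frame of deck_top between -0.1 and 0.1 m and y of chip1_mid in the frame of deck_top between -0.215 and -0.108 m and z of chip1_mid in the frame of deck_top between -0.045 and -0.004 m and x of chip2_mid in the frame of deck_top between -0.1 and 0.1 m and y of chip2_mid in the frame of deck_top between -0.215 and -0.108 m and z of chip2_mid in the frame of deck_top between -0.045 and -0.004 m and x of chip3_mid in the frame of deck_top between -0.1 and 0.1 m and y of chip3_mid in the frame of deck_top between -0.215 and -0.108 m and z of chip3_mid in the frame of deck_top between -0.045 and -0.004 m and x of chip4_mid in the frame of deck_top between -0.1 and 0.1 m and y of chip4_mid in the frame of deck_top between -0.215 and -0.108 m and z of chip4_mid in the frame of deck_top between -0.045 and -0.004 m), for 0.3 s.
2. the sleeve is drawn down and stays back with the hand off it, the cartridge not yet in the coupler (value of joint sleeve above 0.007 m and contact force between the fingers and sleeve below 0.2 N and distance between cartridge_shoulder and coupler_mouth above 0.04 m), for 0.3 s.
3. the cartridge is fully home in the coupler and the sleeve has sprung up (horizontal distance between cartridge_shoulder and coupler_mouth below 0.004 m and z of cartridge_shoulder in the frame of coupler_mouth between -0.003 and 0.003 m and value of joint sleeve below 0.0025 m and angle between cartridge_shoulder's own z axis and vertical below 0.1 rad), for 0.3 s.
4. all jars stand on the deck (x of jar1_mid in the frame of deck_top between -0.075 and 0.075 m and y of jar1_mid in the frame of deck_top between -0.09 and 0.09 m and z of jar1_mid in the frame of deck_top between 0.028 and 0.038 m and angle between each of jar1_mid, jar2_mid, jar3_mid, jar4_mid's own z axis and vertical below 0.12 rad and x of jar2_mid in the frame of deck_top between -0.075 and 0.075 m and y of jar2_mid in the frame of deck_top between -0.09 and 0.09 m and z of jar2_mid in the frame of deck_top between 0.028 and 0.038 m and x of jar3_mid in the frame of deck_top between -0.075 and 0.075 m and y of jar3_mid in the frame of deck_top between -0.09 and 0.09 m and z of jar3_mid in the frame of deck_top between 0.028 and 0.038 m and x of jar4_mid in the frame of deck_top between -0.075 and 0.075 m and y of jar4_mid in the frame of deck_top between -0.09 and 0.09 m and z of jar4_mid in the frame of deck_top between 0.028 and 0.038 m), for 0.3 s.
At the end, for the whole second after the job is handed in: All drips in the tray; cartridge upright, shoulder within 4 mm sideways and 3 mm in height of the coupler mouth, sleeve within 2.5 mm of up; jars upright, at rest on the deck, centres within 75 mm (x), 90 mm (y) of its centre; scraper upright on its pad, within 40 mm of its centre (all of step 1 and all of step 3 and all of step 4 and horizontal distance between scraper_mid and pad below 0.04 m and height (world z) of scraper_mid below 0.042 m and angle between scraper_mid's own z axis and vertical below 0.12 rad and linear speed of each of jar1, jar2, jar3, jar4 below 0.02 m/s); the robot touches nothing.
It fails at once if a wax drip is touched by the fingers (contact force between the fingers and chip1 above 0.5 N or contact force between the fingers and chip2 above 0.5 N or contact force between the fingers and chip3 above 0.5 N or contact force between the fingers and chip4 above 0.5 N).
It fails at once if a bystander is shifted by more than 30 mm (distance of any of show_jar, label_roll, lid_box from where it was at the start of the episode above 0.03 m).
It fails at once if the cartridge is tipped over (angle between cartridge_shoulder's own z axis and vertical above 0.6 rad).
Of chip1, chip2, chip3, chip4 only 2 to 4 are there at a start; the rules pass over those that are not, and their reading is None.
Of jar1, jar2, jar3, jar4 only 3 to 4 are there at a start; the rules pass over those that are not, and their reading is None.
At some moment in a run one of jar1, jar2, jar3, jar4, scraper may be knocked a few centimetres aside while the robot is not near it.
It also fails if it takes over 208 s, if anything falls off the work surface, if the arm or the gripper's body presses on something with over 40 N, if the wrist force passes 120 N, or if a joint passes its speed limit or range.

## Working session

There is one attempt and no reset: what is moved stays moved. The work goes in short steps, Python scripts to look and compute and a tool call to move; the robot and the scene stay as the last step left them, time stands still between calls to the robot, and variables do not carry over. Pictures are saved under pics/ and viewed, at most 14 in all, crops included, and the job is handed in when it is done.

Besides the shell and the picture viewer there is one more tool, called after "Emit:" as name(argument=value, ...) on one line, values as JSON. play_rows: Moves the arm, as the interface text tells. Its arguments: {"type":"object","properties":{"plan":{"type":"array"},"gripper":{"type":"number"}},"required":["plan"]}

```bash
mkdir -p pics; ls
python3 - <<'E'
from bench import arm
import cv2
for n in ("scene","top"):
    im=arm.camera(n); p=arm.camera_params(n); print(n,p)
    cv2.imwrite(f"pics/{n}0.png",cv2.resize(im[:,:,::-1],(800,600),interpolation=cv2.INTER_CUBIC))
print(arm.state())
E
```

```text
pics
scene {'fx': 466.6599509201892, 'fy': 466.6599509201892, 'cx': 259.7614961058215, 'cy': 180.58014805018206, 'position': array([1132.80704335, -674.69786447, 1137.27419413]), 'attitude': array([-2.30248753, -0.87481144,  0.29769734])}
top {'fx': 444.9385031563433, 'fy': 444.9385031563433, 'cx': 259.63401934382426, 'cy': 197.34661013610364, 'position': array([ 381.43964976,  -28.00765863, 1182.40596468]), 'attitude': array([-2.12071454,  2.10735959, -0.17450076])}
{'t': 0.1, 'qpos': array([ 1.19841095e+00,  4.91525459e-01,  1.55939661e+00, -4.40655807e-06,
        1.09175722e+00, -1.05609341e-01]), 'qvel': array([-1.43479295e-04, -8.88724912e-04, -1.26826017e-03,  2.36745184e-04,
       -4.34657903e-04, -1.19390466e-05]), 'tau': array([ 2.37389031e-03, -6.19447231e+01, -2.62024355e+01, -1.12162825e-04,
        2.94602440e-03,  6.61586071e-06]), 'position': array([164.66998692, 602.6930657 , 230.76713601]), 'eef_rot': array([-4.17772348e-01, -3.11343469e+00,  1.65968063e-03]), 'wrist_force': array([-0.37067148,  0.84169391, -0.12219262]), 'ft_torque': array([-0.0033602 , -0.03722054, -0.03932992]), 'finger_force': 0.0, 'grip_width': 85.70848940305}
```

View pics/scene0.png

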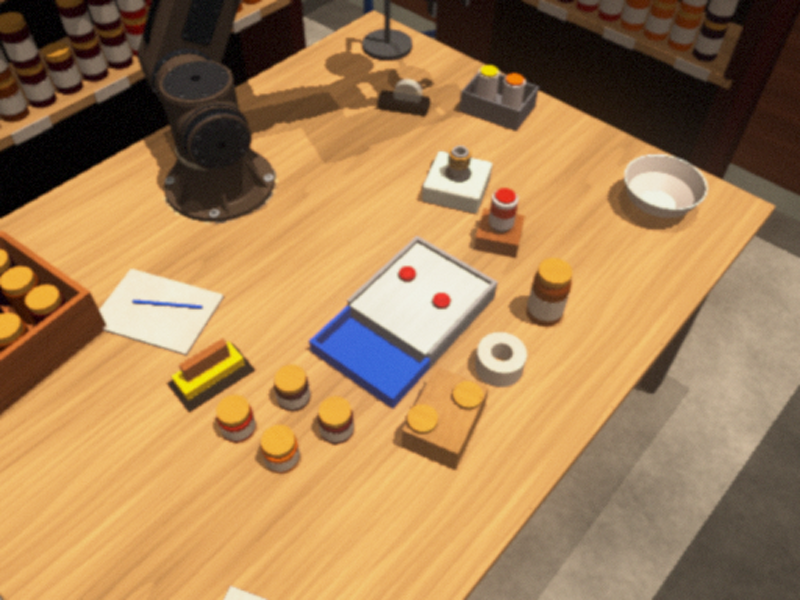

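View pics/top0.png

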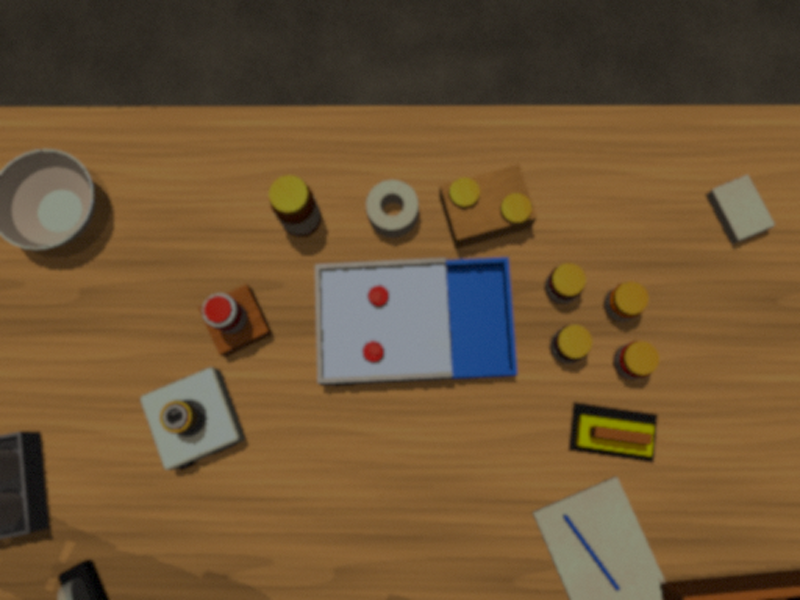

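The views show two red drips (top 378,296 and 373,352), four jars, the scraper on its pad (617,433), the pump at the left (coupler 177,417), the cartridge (cap 219,310) and the deck with its blue tray to the right.

```bash
cat > h.py <<'E'
import numpy as np, cv2
from scipy.spatial.transform import Rotation as R
from bench import arm
def ray(p,u,v,z):
    d=R.from_rotvec(p["attitude"]).apply([(u-p["cx"])/p["fx"],(v-p["cy"])/p["fy"],1.])
    c=np.asarray(p["position"]); return c+d*(z-c[2])/d[2]
def pix(p,w):
    q=R.from_rotvec(p["attitude"]).inv().apply(np.asarray(w,float)-p["position"]); return np.array([p["cx"]+p["fx"]*q[0]/q[2],p["cy"]+p["fy"]*q[1]/q[2]])
def st():
    s=arm.state(); r=R.from_rotvec(s["eef_rot"]).as_matrix()
    print("t",round(s["t"],2),"pos",s["position"].round(1),"x",r[:,0].round(3),"z",r[:,2].round(3),"yaw x",round(np.degrees(np.arctan2(r[1,0],r[0,0])),1),"w",round(s["grip_width"],1),"ff",round(s["finger_force"],1),"F",s["wrist_force"].round(1),"q",s["qpos"].round(2))
    return s
E
python3 - <<'E'
from h import *
p=arm.camera_params("top"); s=.64
pts=dict(chipA=(378,296,52),chipB=(373,352,52),deckTL=(316,265,50),deckBL=(319,383,50),deckBR=(452,378,40),deckTR=(446,262,40),trayTR=(510,259,34),trayBR=(516,377,34),
j1=(567,282,66),j2=(629,300,66),j3=(573,342,66),j4=(639,359,66),finL=(592,432,68),finR=(650,438,68),padTL=(574,404,4),padTR=(657,411,4),padBR=(653,460,4),padBL=(571,451,4),
mouth=(177,416,115),boxT=(209,370,50),boxL=(141,402,50),boxB=(166,468,50),boxR=(239,430,50),cap=(219,310,130),cradR=(270,333,40),cradT=(251,287,40),show=(291,192,130),roll=(392,205,50),lidTL=(440,197,60),lidTR=(520,169,60),lidBR=(534,216,60),lidBL=(457,242,60))
for k,(u,v,z) in pts.items():
    w=ray(p,u*s,v*s,z); print(k,w[:2].round(0),round(np.hypot(*w[:2])))
q=arm.camera_params("scene")
for k,(u,v,z) in dict(chipA=(441,300,52),chipB=(407,273,52),mouth=(460,153,115),cap=(506,194,130),j=(291,377,66),finmid=(206,357,68)).items():
    print("scene",k,ray(q,u*s,v*s,z)[:2].round(0))
print(arm.camera_params("wrist"));st()
E
```

```text
chipA [615.  43.] 617
chipB [521.  50.] 524
deckTL [668. 149.] 685
deckBL [470. 138.] 490
deckBR [481. -79.] 487
deckTR [677. -70.] 680
trayTR [ 684. -179.] 707
trayBR [ 484. -185.] 518
j1 [ 637. -267.] 690
j2 [ 607. -366.] 709
j3 [ 538. -273.] 603
j4 [ 511. -377.] 635
finL [ 395. -297.] 494
finR [ 386. -387.] 547
padTL [ 442. -285.] 525
padTR [ 431. -422.] 603
padBR [ 351. -411.] 540
padBL [ 365. -277.] 458
mouth [413. 344.] 538
boxT [490. 319.] 585
boxL [438. 428.] 612
boxB [333. 379.] 504
boxR [394. 265.] 474
cap [576. 285.] 642
cradR [554. 224.] 597
cradT [632. 259.] 683
show [768. 180.] 789
roll [774.  22.] 774
lidTL [785. -59.] 787
lidTR [ 835. -195.] 857
lidBR [ 751. -217.] 782
lidBL [706. -88.] 711
scene chipA [622.  38.]
scene chipB [528.  46.]
scene mouth [422. 339.]
scene cap [581. 287.]
scene j [ 544. -277.]
scene finmid [ 404. -348.]
{'fx': 293.58421050264445, 'fy': 293.58421050264445, 'cx': 254.2768981040425, 'cy': 189.84080770438837, 'position': array([ 82.48008333, 626.17028538, 373.2300688 ]), 'attitude': array([2.27193513, 1.73781118, 0.29184245])}
t 0.1 pos [164.7 602.7 230.8] x [-0.965  0.264  0.   ] z [-0.    -0.001 -1.   ] yaw x 164.7 w 85.7 ff 0.0 F [-0.4  0.8 -0.1] q [ 1.2   0.49  1.56 -0.    1.09 -0.11]
```

Emit:
play_rows(plan=[{"wz":0.0443},{"wz":0.0443},{"wz":0.0443},{"wz":0.0443},{"wz":0.0443},{"wz":0.0443},{"wz":0.0443},{"wz":0.0443},{"wz":0.0443},{"wz":0.0443}], gripper=1)

```text
$.plan[0]: bad value
```

Emit:
play_rows(plan=[{"tx":0,"ty":0,"tz":0,"wx":0,"wy":0,"wz":0.0443},{"tx":0,"ty":0,"tz":0,"wx":0,"wy":0,"wz":0.0443},{"tx":0,"ty":0,"tz":0,"wx":0,"wy":0,"wz":0.0443},{"tx":0,"ty":0,"tz":0,"wx":0,"wy":0,"wz":0.0443},{"tx":0,"ty":0,"tz":0,"wx":0,"wy":0,"wz":0.0443},{"tx":0,"ty":0,"tz":0,"wx":0,"wy":0,"wz":0.0443},{"tx":0,"ty":0,"tz":0,"wx":0,"wy":0,"wz":0.0443},{"tx":0,"ty":0,"tz":0,"wx":0,"wy":0,"wz":0.0443},{"tx":0,"ty":0,"tz":0,"wx":0,"wy":0,"wz":0.0443},{"tx":0,"ty":0,"tz":0,"wx":0,"wy":0,"wz":0.0443}], gripper=1)

```text
t: 1.35
position: [164.7, 602.8, 230.9]
eef_rot: [2.321, 2.116, -0.001]
wrist_force: [0.5, -0.0, 0.3]
grip_width: 85.2
finger_force: 0.0
```

Emit:
play_rows(plan=[{"tx":-0.68,"ty":0.95,"tz":0,"wx":0,"wy":0,"wz":0},{"tx":-0.68,"ty":0.95,"tz":0,"wx":0,"wy":0,"wz":0},{"tx":-0.68,"ty":0.95,"tz":0,"wx":0,"wy":0,"wz":0},{"tx":-0.68,"ty":0.95,"tz":0,"wx":0,"wy":0,"wz":0},{"tx":-0.68,"ty":0.95,"tz":0,"wx":0,"wy":0,"wz":0},{"tx":-0.68,"ty":0.95,"tz":0,"wx":0,"wy":0,"wz":0},{"tx":-0.68,"ty":0.95,"tz":0,"wx":0,"wy":0,"wz":0},{"tx":-0.68,"ty":0.95,"tz":0,"wx":0,"wy":0,"wz":0}])

```text
t: 2.35
position: [342.7, 450.0, 231.1]
eef_rot: [2.317, 2.122, -0.001]
wrist_force: [0.6, -0.5, -0.2]
grip_width: 85.5
finger_force: 0.0
```

Emit:
play_rows(plan=[{"tx":-0.68,"ty":0.95,"tz":0,"wx":0,"wy":0,"wz":0},{"tx":-0.68,"ty":0.95,"tz":0,"wx":0,"wy":0,"wz":0},{"tx":-0.68,"ty":0.95,"tz":0,"wx":0,"wy":0,"wz":0},{"tx":-0.68,"ty":0.95,"tz":0,"wx":0,"wy":0,"wz":0},{"tx":-0.68,"ty":0.95,"tz":0,"wx":0,"wy":0,"wz":0},{"tx":-0.68,"ty":0.95,"tz":0,"wx":0,"wy":0,"wz":0},{"tx":-0.68,"ty":0.95,"tz":0,"wx":0,"wy":0,"wz":0},{"tx":-0.68,"ty":0.95,"tz":0,"wx":0,"wy":0,"wz":0}])

```text
t: 3.35
position: [520.0, 297.9, 231.0]
eef_rot: [-2.317, -2.122, 0.001]
wrist_force: [1.1, -0.5, -0.2]
grip_width: 85.4
finger_force: 0.0
```

Emit:
play_rows(plan=[{"tx":-1,"ty":0.09,"tz":0,"wx":0,"wy":0,"wz":0},{"tx":-1,"ty":0.09,"tz":0,"wx":0,"wy":0,"wz":0},{"tx":-1,"ty":0.09,"tz":0,"wx":0,"wy":0,"wz":0},{"tx":-1,"ty":0.09,"tz":0,"wx":0,"wy":0,"wz":0},{"tx":-1,"ty":0.09,"tz":0,"wx":0,"wy":0,"wz":0},{"tx":-1,"ty":0.09,"tz":0,"wx":0,"wy":0,"wz":0},{"tx":-1,"ty":0.09,"tz":0,"wx":0,"wy":0,"wz":0},{"tx":-1,"ty":0.09,"tz":0,"wx":0,"wy":0,"wz":0},{"tx":-1,"ty":0.09,"tz":0,"wx":0,"wy":0,"wz":0}])

```text
t: 4.47
position: [519.8, 71.9, 231.1]
eef_rot: [-2.316, -2.122, 0.001]
wrist_force: [0.6, -0.0, 0.3]
grip_width: 85.6
finger_force: 0.0
```

```bash
cat >> h.py <<'E'
def shot(n,name):
    import pickle
    st(); p=arm.camera_params(n); im=arm.camera(n)
    pickle.dump(p,open(f"pics/{name}.pkl","wb")); cv2.imwrite(f"pics/{name}.png",im[:,:,::-1]); return im,p
def load(name):
    import pickle; return pickle.load(open(f"pics/{name}.pkl","rb"))
E
python3 -c "
from h import *
im,p=shot('wrist','deck')
for u,v in((0,0),(511,0),(511,383),(0,383),(256,192)): print(ray(p,u,v,40)[:2].round(0))"
```

```text
t 4.47 pos [519.8  71.9 231.1] x [0.088 0.996 0.   ] z [-0.001  0.    -1.   ] yaw x 85.0 w 85.6 ff 0.0 F [ 0.6 -0.   0.3] q [0.01 0.35 1.8  0.   0.99 0.1 ]
[285. 260.]
[785. 217.]
[ 888. -311.]
[  94. -242.]
[519.  39.]
```

Emit:
play_rows(plan=[{"tx":-1,"ty":0.09,"tz":0,"wx":0,"wy":0,"wz":0},{"tx":-1,"ty":0.09,"tz":0,"wx":0,"wy":0,"wz":0},{"tx":-1,"ty":0.09,"tz":0,"wx":0,"wy":0,"wz":0},{"tx":-1,"ty":0.09,"tz":0,"wx":0,"wy":0,"wz":0},{"tx":-1,"ty":0.09,"tz":0,"wx":0,"wy":0,"wz":0},{"tx":-1,"ty":0.09,"tz":0,"wx":0,"wy":0,"wz":0},{"tx":-1,"ty":0.09,"tz":0,"wx":0,"wy":0,"wz":0},{"tx":-1,"ty":0.09,"tz":0,"wx":0,"wy":0,"wz":0},{"tx":-1,"ty":0.09,"tz":0,"wx":0,"wy":0,"wz":0}])

```text
t: 5.65
position: [520.4, -153.7, 231.1]
eef_rot: [-2.316, -2.122, 0.0]
wrist_force: [0.2, 0.5, 0.1]
grip_width: 85.4
finger_force: 0.0
```

Emit:
play_rows(plan=[{"tx":-0.92,"ty":-0.48,"tz":0,"wx":0,"wy":0,"wz":0},{"tx":-0.92,"ty":-0.48,"tz":0,"wx":0,"wy":0,"wz":0},{"tx":-0.92,"ty":-0.48,"tz":0,"wx":0,"wy":0,"wz":0},{"tx":-0.92,"ty":-0.48,"tz":0,"wx":0,"wy":0,"wz":0},{"tx":-0.92,"ty":-0.48,"tz":0,"wx":0,"wy":0,"wz":0},{"tx":-0.92,"ty":-0.48,"tz":0,"wx":0,"wy":0,"wz":0},{"tx":-0.92,"ty":-0.48,"tz":0,"wx":0,"wy":0,"wz":0},{"tx":-0.92,"ty":-0.48,"tz":0,"wx":0,"wy":0,"wz":0}])

```text
t: 6.65
position: [408.3, -328.4, 231.1]
eef_rot: [-2.316, -2.122, -0.0]
wrist_force: [-0.4, -0.1, -0.8]
grip_width: 85.8
finger_force: 0.0
```

```bash
python3 -c "
from h import *
im,p=shot('wrist','scr')
a=cv2.imread('pics/deck.png'); b=cv2.imread('pics/scr.png')
cv2.imwrite('pics/both.png',cv2.resize(cv2.vconcat([a,b]),(400,600)))
cv2.imwrite('pics/scr2.png',cv2.resize(b,(800,600)));cv2.imwrite('pics/deck2.png',cv2.resize(a,(800,600)))"
```

```text
t 6.65 pos [ 408.3 -328.4  231.1] x [0.088 0.996 0.   ] z [-0.  0. -1.] yaw x 85.0 w 85.8 ff 0.0 F [-0.4 -0.1 -0.8] q [-0.8   0.35  1.8   0.    0.99 -0.72]
```

View pics/scr2.png

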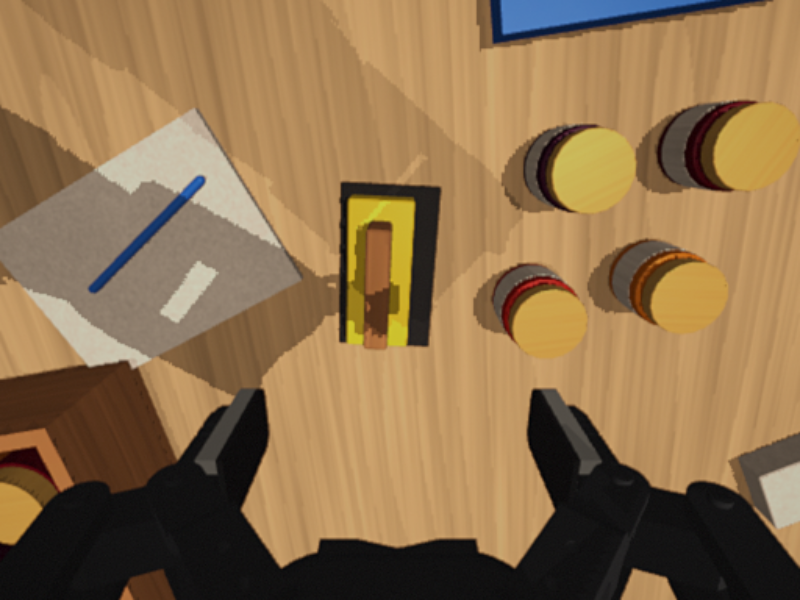

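View pics/deck2.png

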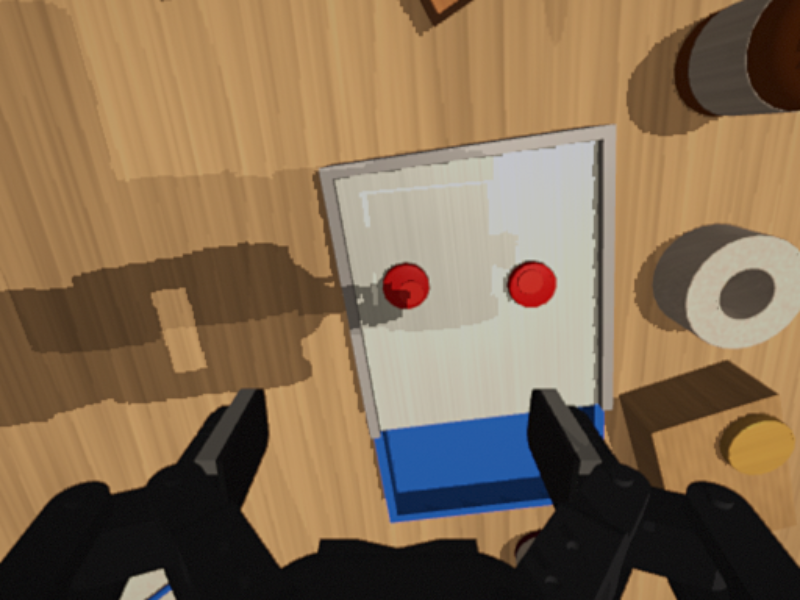

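Scraper fin top runs from (379,224) to (376,348); in the deck view the chips are at (406,286) and (532,284), the deck's inner corners near (336,180), (597,142), and its open edge runs (381,430)–(603,405).

Run:
```python
from h import *
def show(n,d):
    p=load(n)
    for k,(u,v,z) in d.items(): print(n,k,ray(p,u*.64,v*.64,z)[:2].round(1))
show("scr",dict(finTop=(379,223,68),finBot=(376,348,68),baseTL=(347,197,28),baseTR=(414,198,28),padTL=(341,183,4),padTR=(440,187,4),padBR=(429,347,4),padBL=(340,344,4),
 jar3=(593,170,66),jar1=(753,146,66),j4=(548,323,66),j2=(688,297,66)))
show("deck",dict(chipB=(406,286,52),chipA=(532,284,52),rimTL=(319,170,50),rimTR=(614,126,50),inTL=(334,181,50),inTR=(599,141,50),edgeL=(381,430,40),edgeR=(603,405,40),trayBL=(391,521,34)))
```

```text
scr finTop [ 398.4 -296. ]
scr finBot [ 387.1 -387.4]
scr baseTL [ 374.5 -281.7]
scr baseTR [ 423.9 -286.7]
scr padTL [ 368.3 -273.2]
scr padTR [ 445.5 -283. ]
scr padBR [ 428.1 -420.7]
scr padBL [ 349.9 -411. ]
scr jar3 [ 539.8 -274. ]
scr jar1 [ 640.5 -267.9]
scr j4 [ 513.1 -379.2]
scr j2 [ 611.7 -367.6]
deck chipB [524.2  53.5]
deck chipA [616.5  47.1]
deck rimTL [471.7 140.7]
deck rimTR [670.  151.8]
deck inTL [480.9 132.6]
deck inTR [660.6 143.2]
deck edgeL [492.4 -77.7]
deck edgeR [680.3 -69. ]
deck trayBL [ 491.3 -183.5]
```

Emit:
play_rows(plan=[{"tx":-0.6,"ty":-0.55,"tz":0,"wx":0,"wy":0,"wz":0.0094},{"tx":0,"ty":0,"tz":1,"wx":0,"wy":0,"wz":0},{"tx":0,"ty":0,"tz":1,"wx":0,"wy":0,"wz":0},{"tx":0,"ty":0,"tz":1,"wx":0,"wy":0,"wz":0},{"tx":0,"ty":0,"tz":1,"wx":0,"wy":0,"wz":0},{"tx":0,"ty":0,"tz":1,"wx":0,"wy":0,"wz":0},{"tx":0,"ty":0,"tz":1,"wx":0,"wy":0,"wz":0},{"tx":0,"ty":0,"tz":1,"wx":0,"wy":0,"wz":0},{"tx":0,"ty":0,"tz":0.6,"wx":0,"wy":0,"wz":0},{"tx":0,"ty":0,"tz":0.2,"wx":0,"wy":0,"wz":0}], gripper=1)

```text
t: 7.95
position: [393.7, -341.5, 35.6]
eef_rot: [-2.347, -2.087, -0.0]
wrist_force: [0.4, -0.0, -0.4]
grip_width: 85.3
finger_force: 0.0
```

Emit:
play_rows(plan=[{"tx":0,"ty":0,"tz":0,"wx":0,"wy":0,"wz":0},{"tx":0,"ty":0,"tz":0,"wx":0,"wy":0,"wz":0},{"tx":0,"ty":0,"tz":0,"wx":0,"wy":0,"wz":0},{"tx":0,"ty":0,"tz":0,"wx":0,"wy":0,"wz":0},{"tx":0,"ty":0,"tz":0,"wx":0,"wy":0,"wz":0},{"tx":0,"ty":0,"tz":0,"wx":0,"wy":0,"wz":0},{"tx":0,"ty":0,"tz":0,"wx":0,"wy":0,"wz":0},{"tx":0,"ty":0,"tz":0,"wx":0,"wy":0,"wz":0}], gripper=0)

```text
t: 8.95
position: [393.7, -341.8, 36.6]
eef_rot: [2.347, 2.087, 0.0]
wrist_force: [-1.3, -0.4, 6.5]
grip_width: 17.1
finger_force: 63.4
```

Emit:
play_rows(plan=[{"tx":0,"ty":0,"tz":-1,"wx":0,"wy":0,"wz":0},{"tx":0,"ty":0,"tz":-1,"wx":0,"wy":0,"wz":0},{"tx":0,"ty":0,"tz":-1,"wx":0,"wy":0,"wz":0},{"tx":0,"ty":0,"tz":-1,"wx":0,"wy":0,"wz":0},{"tx":0,"ty":0,"tz":0,"wx":0,"wy":0,"wz":0.0445},{"tx":0,"ty":0,"tz":0,"wx":0,"wy":0,"wz":0.0445},{"tx":0,"ty":0,"tz":0,"wx":0,"wy":0,"wz":0.0445},{"tx":0,"ty":0,"tz":0,"wx":0,"wy":0,"wz":0.0445},{"tx":0,"ty":0,"tz":0,"wx":0,"wy":0,"wz":0.0445}])

```text
t: 10.07
position: [393.5, -341.6, 136.0]
eef_rot: [-2.923, -1.15, 0.0]
wrist_force: [-0.8, -0.7, -1.2]
grip_width: 16.9
finger_force: 62.2
```

Emit:
play_rows(plan=[{"tx":0,"ty":0,"tz":0,"wx":0,"wy":0,"wz":0.0445},{"tx":0,"ty":0,"tz":0,"wx":0,"wy":0,"wz":0.0445},{"tx":0,"ty":0,"tz":0,"wx":0,"wy":0,"wz":0.0445},{"tx":0,"ty":0,"tz":0,"wx":0,"wy":0,"wz":0.0445},{"tx":0,"ty":0,"tz":0,"wx":0,"wy":0,"wz":0.0445}])

```text
t: 10.7
position: [393.5, -341.6, 136.0]
eef_rot: [-3.14, -0.08, 0.0]
wrist_force: [0.3, -0.1, -1.4]
grip_width: 17.1
finger_force: 62.2
```

Emit:
play_rows(plan=[{"tx":0.44,"ty":-0.972,"tz":0,"wx":0,"wy":0,"wz":0},{"tx":0.44,"ty":-0.972,"tz":0,"wx":0,"wy":0,"wz":0},{"tx":0.44,"ty":-0.972,"tz":0,"wx":0,"wy":0,"wz":0},{"tx":0.44,"ty":-0.972,"tz":0,"wx":0,"wy":0,"wz":0},{"tx":0.44,"ty":-0.972,"tz":0,"wx":0,"wy":0,"wz":0},{"tx":0.44,"ty":-0.972,"tz":0,"wx":0,"wy":0,"wz":0},{"tx":0.44,"ty":-0.972,"tz":0,"wx":0,"wy":0,"wz":0},{"tx":0.44,"ty":-0.972,"tz":0,"wx":0,"wy":0,"wz":0},{"tx":0.44,"ty":-0.972,"tz":0,"wx":0,"wy":0,"wz":0}])

```text
t: 11.82
position: [480.5, -117.0, 136.1]
eef_rot: [-3.14, -0.087, 0.0]
wrist_force: [-0.4, -0.1, -2.2]
grip_width: 17.1
finger_force: 62.3
```

Emit:
play_rows(plan=[{"tx":0.44,"ty":-0.972,"tz":0,"wx":0,"wy":0,"wz":0},{"tx":0.44,"ty":-0.972,"tz":0,"wx":0,"wy":0,"wz":0},{"tx":0.44,"ty":-0.972,"tz":0,"wx":0,"wy":0,"wz":0},{"tx":0.44,"ty":-0.972,"tz":0,"wx":0,"wy":0,"wz":0},{"tx":0.44,"ty":-0.972,"tz":0,"wx":0,"wy":0,"wz":0},{"tx":0.44,"ty":-0.972,"tz":0,"wx":0,"wy":0,"wz":0},{"tx":0.44,"ty":-0.972,"tz":0,"wx":0,"wy":0,"wz":0},{"tx":0.44,"ty":-0.972,"tz":0,"wx":0,"wy":0,"wz":0},{"tx":0.44,"ty":-0.972,"tz":0,"wx":0,"wy":0,"wz":0}])

```text
t: 12.95
position: [567.1, 106.8, 136.0]
eef_rot: [-3.14, -0.087, 0.001]
wrist_force: [0.1, 0.1, -1.8]
grip_width: 17.4
finger_force: 62.3
```

Run:
```python
from h import *
a,p=shot('wrist','w3'); b,p=shot('top','t3')
cv2.imwrite('pics/v3.png',cv2.vconcat([cv2.resize(a,(480,300)),cv2.resize(b[120:300,150:450],(480,288))])[:,:,::-1])
```

```text
t 12.95 pos [567.1 106.8 136. ] x [ 0.998  0.056 -0.001] z [-0.001  0.    -1.   ] yaw x 3.2 w 17.4 ff 62.3 F [ 0.1  0.1 -1.8] q [0.07 0.54 1.78 0.   0.83 1.59]
t 13.0 pos [568.1 109.1 136.1] x [0.998 0.056 0.001] z [ 0.001  0.001 -1.   ] yaw x 3.2 w 17.2 ff 62.2 F [-0.8  1.7 -1.6] q [0.08 0.54 1.77 0.   0.83 1.59]
```

View pics/v3.png

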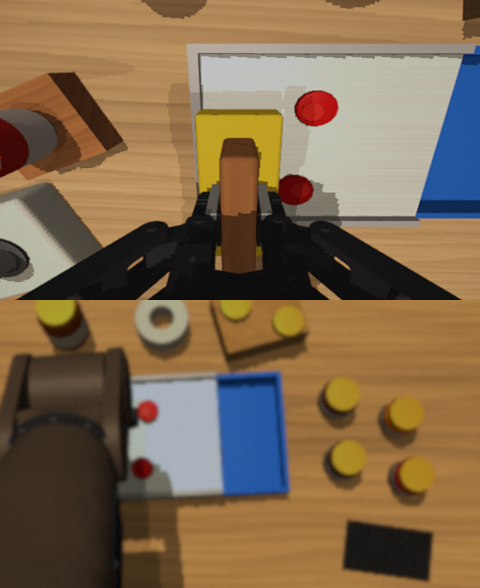

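Emit:
play_rows(plan=[{"tx":0,"ty":0,"tz":0.8,"wx":0,"wy":0,"wz":0},{"tx":0,"ty":0,"tz":0.8,"wx":0,"wy":0,"wz":0},{"tx":0,"ty":0,"tz":0.5,"wx":0,"wy":0,"wz":0},{"tx":0,"ty":0,"tz":0.3,"wx":0,"wy":0,"wz":0},{"tx":0,"ty":0,"tz":0.04,"wx":0,"wy":0,"wz":0},{"tx":0,"ty":0,"tz":0,"wx":0,"wy":0,"wz":0}])

```text
t: 13.8
position: [567.3, 105.9, 75.7]
eef_rot: [-3.14, -0.087, -0.001]
wrist_force: [-0.2, -0.1, -1.7]
grip_width: 17.1
finger_force: 62.3
```

Emit:
play_rows(plan=[{"tx":0,"ty":0.3,"tz":0,"wx":0,"wy":0,"wz":0},{"tx":0,"ty":0.5,"tz":0,"wx":0,"wy":0,"wz":0},{"tx":0,"ty":0.5,"tz":0,"wx":0,"wy":0,"wz":0},{"tx":0,"ty":0.5,"tz":0,"wx":0,"wy":0,"wz":0},{"tx":0,"ty":0.5,"tz":0,"wx":0,"wy":0,"wz":0},{"tx":0,"ty":0.5,"tz":0,"wx":0,"wy":0,"wz":0},{"tx":0,"ty":0.5,"tz":0,"wx":0,"wy":0,"wz":0},{"tx":0,"ty":0.5,"tz":0,"wx":0,"wy":0,"wz":0}])

```text
t: 14.8
position: [572.4, 10.3, 75.3]
eef_rot: [-3.14, -0.087, -0.0]
wrist_force: [1.1, 0.2, -1.0]
grip_width: 17.0
finger_force: 62.3
```

Emit:
play_rows(plan=[{"tx":0,"ty":0.5,"tz":0,"wx":0,"wy":0,"wz":0},{"tx":0,"ty":0.5,"tz":0,"wx":0,"wy":0,"wz":0},{"tx":0,"ty":0.5,"tz":0,"wx":0,"wy":0,"wz":0},{"tx":0,"ty":0.5,"tz":0,"wx":0,"wy":0,"wz":0},{"tx":0,"ty":0.5,"tz":0,"wx":0,"wy":0,"wz":0},{"tx":0,"ty":0.5,"tz":0,"wx":0,"wy":0,"wz":0},{"tx":0,"ty":0.5,"tz":0,"wx":0,"wy":0,"wz":0},{"tx":0,"ty":0.4,"tz":0,"wx":0,"wy":0,"wz":0},{"tx":0,"ty":0,"tz":0,"wx":0,"wy":0,"wz":0}])

```text
t: 15.92
position: [577.8, -87.0, 75.3]
eef_rot: [-3.14, -0.086, -0.0]
wrist_force: [0.4, -0.5, -1.8]
grip_width: 16.9
finger_force: 62.3
```

Emit:
play_rows(plan=[{"tx":0,"ty":-0.2,"tz":-0.5,"wx":0,"wy":0,"wz":0},{"tx":0,"ty":0,"tz":-1,"wx":0,"wy":0,"wz":0},{"tx":0,"ty":0,"tz":-1,"wx":0,"wy":0,"wz":0},{"tx":0,"ty":0,"tz":-1,"wx":0,"wy":0,"wz":0}])

```text
t: 16.42
position: [577.4, -80.4, 164.5]
eef_rot: [-3.14, -0.089, -0.001]
wrist_force: [0.5, -0.4, -0.8]
grip_width: 17.5
finger_force: 62.2
```

Run:
```python
from h import *
st()
for n in("scene","top"):
    im,p=shot(n,n+'4'); h=cv2.cvtColor(im,cv2.COLOR_RGB2HSV)
    m=((h[...,0]<6)|(h[...,0]>174))&(h[...,1]>200)&(h[...,2]>90)
    k,l,s,c=cv2.connectedComponentsWithStats(m.astype(np.uint8))
    for i in range(1,k):
        if s[i,4]>20: print(n,s[i,4],c[i].round(),ray(p,*c[i],16).round(),ray(p,*c[i],52).round())
```

```text
t 16.43 pos [577.4 -80.4 164.5] x [0.998 0.056 0.001] z [ 0.001  0.    -1.   ] yaw x 3.2 w 17.5 ff 62.2 F [ 0.5 -0.4 -0.8] q [-0.25  0.51  1.74  0.    0.9   1.26]
t 16.43 pos [577.4 -80.4 164.5] x [0.998 0.056 0.001] z [ 0.001  0.    -1.   ] yaw x 3.2 w 17.5 ff 62.2 F [ 0.5 -0.4 -0.8] q [-0.25  0.51  1.74  0.    0.9   1.26]
scene 24 [104.   2.] [-719.  378.   16.] [-659.  344.   52.]
scene 37 [120.   3.] [-653.  421.   16.] [-596.  386.   52.]
scene 32 [89.  9.] [-721.  296.   16.] [-661.  265.   52.]
scene 40 [105.  10.] [-653.  338.   16.] [-595.  305.   52.]
scene 50 [90. 18.] [-653.  256.   16.] [-595.  226.   52.]
scene 24 [109.  26.] [-537.  270.   16.] [-483.  240.   52.]
scene 23 [94. 33.] [-537.  194.   16.] [-484.  167.   52.]
scene 71 [323. 125.] [519. 392.  16.] [538. 358.  52.]
scene 33 [152. 272.] [ 521. -385.   16.] [ 540. -395.   52.]
t 16.48 pos [578.6 -80.6 167.6] x [0.998 0.056 0.005] z [ 0.005 -0.001 -1.   ] yaw x 3.2 w 17.2 ff 62.3 F [ 1.3 -0.7  1.9] q [-0.25  0.5   1.73  0.    0.9   1.26]
top 161 [139. 198.] [599. 322.  16.] [592. 311.  52.]
```

Emit:
play_rows(plan=[{"tx":-0.711,"ty":0.925,"tz":0,"wx":0,"wy":0,"wz":0},{"tx":-0.711,"ty":0.925,"tz":0,"wx":0,"wy":0,"wz":0},{"tx":-0.711,"ty":0.925,"tz":0,"wx":0,"wy":0,"wz":0},{"tx":-0.711,"ty":0.925,"tz":0,"wx":0,"wy":0,"wz":0},{"tx":-0.711,"ty":0.925,"tz":0,"wx":0,"wy":0,"wz":0},{"tx":-0.711,"ty":0.925,"tz":0,"wx":0,"wy":0,"wz":0},{"tx":-0.711,"ty":0.925,"tz":0,"wx":0,"wy":0,"wz":0},{"tx":-0.711,"ty":0.925,"tz":0,"wx":0,"wy":0,"wz":0},{"tx":-0.711,"ty":0.925,"tz":0,"wx":0,"wy":0,"wz":0},{"tx":-0.711,"ty":0.925,"tz":0,"wx":0,"wy":0,"wz":0}])

```text
t: 17.77
position: [412.3, -322.1, 162.4]
eef_rot: [-3.14, -0.088, 0.001]
wrist_force: [0.3, -0.2, -1.9]
grip_width: 17.5
finger_force: 62.1
```

Emit:
play_rows(plan=[{"tx":-0.711,"ty":0.925,"tz":0,"wx":0,"wy":0,"wz":0},{"tx":0,"ty":0,"tz":0,"wx":0,"wy":0,"wz":-0.0445},{"tx":0,"ty":0,"tz":0,"wx":0,"wy":0,"wz":-0.0445},{"tx":0,"ty":0,"tz":0,"wx":0,"wy":0,"wz":-0.0445},{"tx":0,"ty":0,"tz":0,"wx":0,"wy":0,"wz":-0.0445},{"tx":0,"ty":0,"tz":0,"wx":0,"wy":0,"wz":-0.0445},{"tx":0,"ty":0,"tz":0,"wx":0,"wy":0,"wz":-0.0445},{"tx":0,"ty":0,"tz":0,"wx":0,"wy":0,"wz":-0.0445},{"tx":0,"ty":0,"tz":0,"wx":0,"wy":0,"wz":-0.0445}])

```text
t: 18.9
position: [396.4, -345.4, 162.3]
eef_rot: [-2.611, -1.746, -0.0]
wrist_force: [-0.4, 0.2, -2.3]
grip_width: 17.4
finger_force: 62.3
```

Emit:
play_rows(plan=[{"tx":0,"ty":0,"tz":0,"wx":0,"wy":0,"wz":-0.0445},{"tx":0,"ty":0,"tz":0,"wx":0,"wy":0,"wz":-0.0445},{"tx":0,"ty":0,"tz":0,"wx":0,"wy":0,"wz":0}])

```text
t: 19.27
position: [396.4, -345.5, 162.4]
eef_rot: [-2.348, -2.086, -0.0]
wrist_force: [0.1, -0.7, -1.0]
grip_width: 17.1
finger_force: 62.3
```

Run:
```python
from h import *
st()
for n in("scene","top"):
    im,p=shot(n,n+'5'); h=cv2.cvtColor(im,cv2.COLOR_RGB2HSV)
    m=((h[...,0]<8)|(h[...,0]>172))&(h[...,1]>150)&(h[...,2]>70)
    k,l,s,c=cv2.connectedComponentsWithStats(m.astype(np.uint8))
    for i in range(1,k):
        w=ray(p,*c[i],16)
        if s[i,4]>10 and w[0]>100: print(n,s[i,4],c[i].round(),w.round(),ray(p,*c[i],52).round())
```

```text
t 19.27 pos [ 396.4 -345.5  162.4] x [0.117 0.993 0.001] z [-0.     0.001 -1.   ] yaw x 83.3 w 17.1 ff 62.3 F [ 0.1 -0.7 -1. ] q [-0.84  0.44  1.88  0.    0.83 -0.73]
t 19.27 pos [ 396.4 -345.5  162.4] x [0.117 0.993 0.001] z [-0.     0.001 -1.   ] yaw x 83.3 w 17.1 ff 62.3 F [ 0.1 -0.7 -1. ] q [-0.84  0.44  1.88  0.    0.83 -0.73]
scene 47 [376.   5.] [ 217. 1215.   16.] [ 246. 1155.   52.]
scene 37 [390.  11.] [ 295. 1218.   16.] [ 322. 1157.   52.]
scene 90 [323. 125.] [519. 392.  16.] [539. 357.  52.]
scene 65 [322. 136.] [549. 344.  16.] [568. 311.  52.]
scene 95 [231. 208.] [529. -89.  16.] [ 548. -108.   52.]
scene 97 [255. 224.] [622. -84.  16.] [ 639. -103.   52.]
scene 66 [152. 272.] [ 520. -386.   16.] [ 539. -395.   52.]
scene 31 [216. 274.] [ 651. -275.   16.] [ 667. -288.   52.]
t 19.32 pos [ 396.4 -345.6  162.5] x [0.12  0.993 0.   ] z [-0.  0. -1.] yaw x 83.1 w 17.1 ff 62.3 F [-0.1  0.1 -0.7] q [-0.84  0.44  1.88  0.    0.83 -0.72]
top 66 [291. 189.] [625. -85.  16.] [618. -84.  52.]
top 209 [139. 198.] [599. 322.  16.] [592. 312.  52.]
top 74 [293. 224.] [531. -91.  16.] [527. -89.  52.]
top 24 [398. 229.] [ 519. -364.   16.] [ 515. -354.   52.]
```

Emit:
play_rows(plan=[{"tx":0,"ty":0,"tz":1,"wx":0,"wy":0,"wz":0},{"tx":0,"ty":0,"tz":1,"wx":0,"wy":0,"wz":0},{"tx":0,"ty":0,"tz":1,"wx":0,"wy":0,"wz":0},{"tx":0,"ty":0,"tz":1,"wx":0,"wy":0,"wz":0},{"tx":0,"ty":0,"tz":0.6,"wx":0,"wy":0,"wz":0},{"tx":0,"ty":0,"tz":0.3,"wx":0,"wy":0,"wz":0},{"tx":0,"ty":0,"tz":0.15,"wx":0,"wy":0,"wz":0},{"tx":0,"ty":0,"tz":0,"wx":0,"wy":0,"wz":0}])

```text
t: 20.38
position: [396.5, -346.3, 37.0]
eef_rot: [2.347, 2.087, 0.0]
wrist_force: [-0.0, 0.3, -1.7]
grip_width: 17.0
finger_force: 62.2
```

Emit:
play_rows(plan=[{"tx":0,"ty":0,"tz":0,"wx":0,"wy":0,"wz":0},{"tx":0,"ty":0,"tz":0,"wx":0,"wy":0,"wz":0},{"tx":0,"ty":0,"tz":0,"wx":0,"wy":0,"wz":0},{"tx":0,"ty":0,"tz":0,"wx":0,"wy":0,"wz":0},{"tx":0,"ty":0,"tz":-0.5,"wx":0,"wy":0,"wz":0},{"tx":0,"ty":0,"tz":-1,"wx":0,"wy":0,"wz":0},{"tx":0,"ty":0,"tz":-1,"wx":0,"wy":0,"wz":0},{"tx":0,"ty":0,"tz":-1,"wx":0,"wy":0,"wz":0},{"tx":0,"ty":0,"tz":-1,"wx":0,"wy":0,"wz":0},{"tx":0,"ty":0,"tz":-1,"wx":0,"wy":0,"wz":0}], gripper=1)

```text
t: 21.62
position: [396.2, -346.0, 175.7]
eef_rot: [2.347, 2.087, 0.0]
wrist_force: [0.1, 0.4, -0.2]
grip_width: 85.6
finger_force: 0.0
```

Emit:
play_rows(plan=[{"tx":0,"ty":0,"tz":-1,"wx":0,"wy":0,"wz":0},{"tx":0,"ty":0,"tz":-1,"wx":0,"wy":0,"wz":0},{"tx":0,"ty":0,"tz":-0.5,"wx":0,"wy":0,"wz":0},{"tx":0.93,"ty":0.27,"tz":0,"wx":0,"wy":0,"wz":0},{"tx":0.93,"ty":0.27,"tz":0,"wx":0,"wy":0,"wz":0},{"tx":0.93,"ty":0.27,"tz":0,"wx":0,"wy":0,"wz":0},{"tx":0.93,"ty":0.27,"tz":0,"wx":0,"wy":0,"wz":0},{"tx":0.93,"ty":0.27,"tz":0,"wx":0,"wy":0,"wz":0},{"tx":0.93,"ty":0.27,"tz":0,"wx":0,"wy":0,"wz":0},{"tx":0.93,"ty":0.27,"tz":0,"wx":0,"wy":0,"wz":0}])

```text
t: 22.88
position: [462.3, -189.1, 236.5]
eef_rot: [-2.347, -2.087, 0.0]
wrist_force: [-0.2, 0.6, -0.0]
grip_width: 85.3
finger_force: 0.0
```

Emit:
play_rows(plan=[{"tx":0.93,"ty":0.27,"tz":0,"wx":0,"wy":0,"wz":0},{"tx":0.93,"ty":0.27,"tz":0,"wx":0,"wy":0,"wz":0},{"tx":0.93,"ty":0.27,"tz":0,"wx":0,"wy":0,"wz":0},{"tx":0.93,"ty":0.27,"tz":0,"wx":0,"wy":0,"wz":0},{"tx":1,"ty":-0.12,"tz":0,"wx":0,"wy":0,"wz":0},{"tx":1,"ty":-0.12,"tz":0,"wx":0,"wy":0,"wz":0},{"tx":1,"ty":-0.12,"tz":0,"wx":0,"wy":0,"wz":0},{"tx":1,"ty":-0.12,"tz":0,"wx":0,"wy":0,"wz":0},{"tx":1,"ty":-0.12,"tz":0,"wx":0,"wy":0,"wz":0}])

```text
t: 24.0
position: [499.4, 25.9, 236.5]
eef_rot: [-2.348, -2.087, 0.0]
wrist_force: [-0.9, 0.4, 0.1]
grip_width: 85.5
finger_force: 0.0
```

Emit:
play_rows(plan=[{"tx":1,"ty":-0.12,"tz":0,"wx":0,"wy":0,"wz":0},{"tx":1,"ty":-0.12,"tz":0,"wx":0,"wy":0,"wz":0},{"tx":1,"ty":-0.12,"tz":0,"wx":0,"wy":0,"wz":0},{"tx":1,"ty":-0.12,"tz":0,"wx":0,"wy":0,"wz":0},{"tx":0.85,"ty":-0.5,"tz":0,"wx":0,"wy":0,"wz":0},{"tx":0.85,"ty":-0.5,"tz":0,"wx":0,"wy":0,"wz":0},{"tx":0.85,"ty":-0.5,"tz":0,"wx":0,"wy":0,"wz":0},{"tx":0.85,"ty":-0.5,"tz":0,"wx":0,"wy":0,"wz":0}])

```text
t: 25.0
position: [459.2, 216.7, 236.5]
eef_rot: [-2.348, -2.087, 0.001]
wrist_force: [-0.4, -0.4, 0.5]
grip_width: 85.6
finger_force: 0.0
```

Run:
```python
from h import *
im,p=shot('wrist','coup'); cv2.imwrite('pics/coup2.png',cv2.resize(im,(800,600),interpolation=cv2.INTER_CUBIC)[:,:,::-1])
```

```text
t 25.0 pos [459.2 216.7 236.5] x [ 0.117  0.993 -0.   ] z [-0. -0. -1.] yaw x 83.3 w 85.6 ff 0.0 F [-0.4 -0.4  0.5] q [0.31 0.32 1.83 0.   0.99 0.43]
```

View pics/coup2.png

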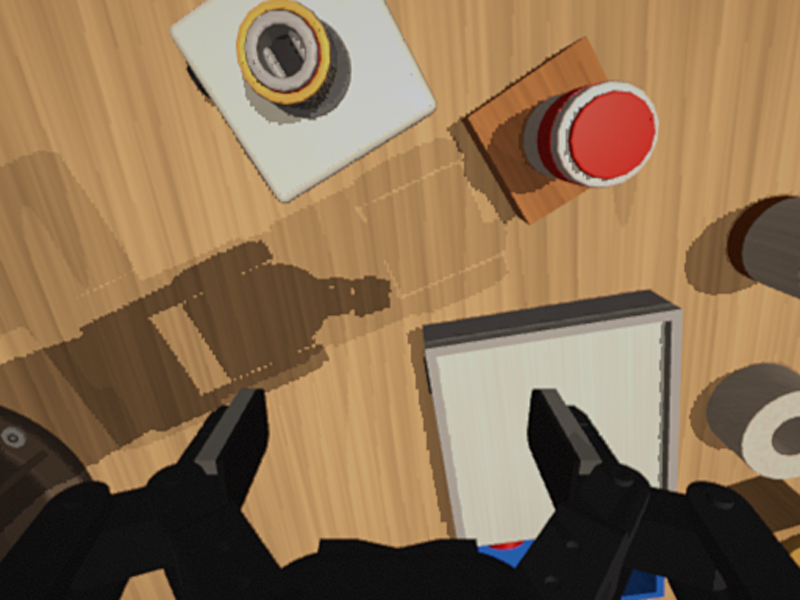

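Coupler mouth centre at about (283,51), sleeve rim (284,52), cartridge cap centre at (612,135).

Run:
```python
from h import *
p=load("coup")
for k,(u,v,z) in dict(mouth=(283,50,115),sleeve=(284,52,111),cap=(612,135,130),capL=(570,135,130),capR=(656,135,130),crT=(585,38,40),crL=(466,119,40),crB=(528,222,40)).items(): print(k,ray(p,u*.64,v*.64,z)[:2].round(1))
```

```text
mouth [415.2 350.5]
sleeve [414.7 350.2]
cap [577.9 290.1]
capL [556.5 292.6]
capR [600.2 287.5]
crT [597.6 348.4]
crL [517. 308.]
crB [557.9 231.6]
```

Emit:
play_rows(plan=[{"tx":0.835,"ty":-0.392,"tz":0,"wx":0,"wy":0,"wz":0},{"tx":0.835,"ty":-0.392,"tz":0,"wx":0,"wy":0,"wz":0},{"tx":0.835,"ty":-0.392,"tz":0,"wx":0,"wy":0,"wz":0},{"tx":0.835,"ty":-0.392,"tz":0.5,"wx":0,"wy":0,"wz":0},{"tx":0.835,"ty":-0.392,"tz":0.5,"wx":0,"wy":0,"wz":0},{"tx":0.835,"ty":-0.392,"tz":0.5,"wx":0,"wy":0,"wz":0},{"tx":0,"ty":0,"tz":0.9,"wx":0,"wy":0,"wz":0},{"tx":0,"ty":0,"tz":0.6,"wx":0,"wy":0,"wz":0},{"tx":0,"ty":0,"tz":0,"wx":0,"wy":0,"wz":0}])

```text
t: 26.18
position: [415.9, 346.8, 160.7]
eef_rot: [-2.348, -2.087, 0.003]
wrist_force: [-0.3, 0.2, 0.4]
grip_width: 85.5
finger_force: 0.0
```

Run:
```python
from h import *
im,p=shot('wrist','coup3'); cv2.imwrite('pics/coup3b.png',cv2.resize(im,(800,600),interpolation=cv2.INTER_CUBIC)[:,:,::-1])
print(pix(p,(415.2,350.5,115))/.64, ray(p,256,300,115))
```

```text
t 26.18 pos [415.9 346.8 160.7] x [ 0.117  0.993 -0.001] z [-0.002 -0.001 -1.   ] yaw x 83.3 w 85.5 ff 0.0 F [-0.3  0.2  0.4] q [0.57 0.46 1.84 0.   0.84 0.69]
[395.84920217 331.6160536 ] [408.54981696 276.14873372 115.        ]
```

View pics/coup3b.png

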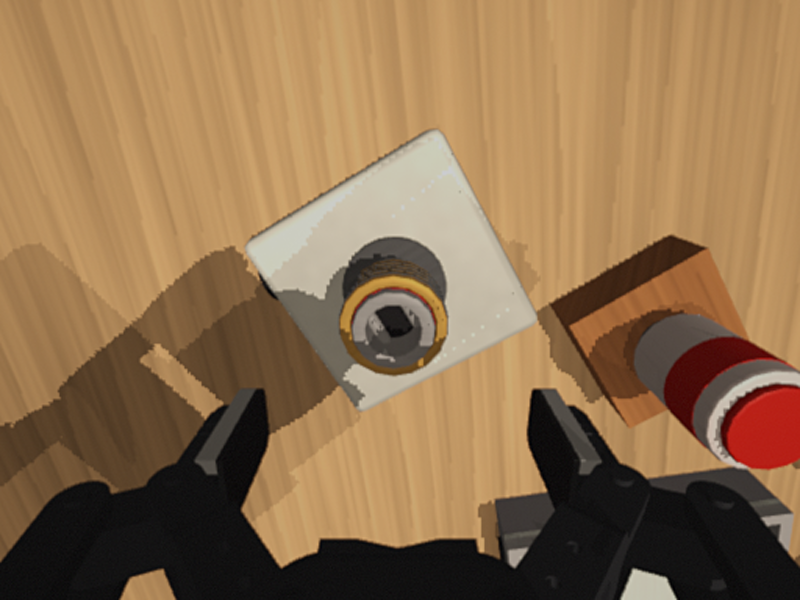

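Mouth is at (394,329) here, agreeing with the first reading: about (414.5, 351.5). I descend and grip the sleeve.

Emit:
play_rows(plan=[{"tx":0.18,"ty":-0.08,"tz":0,"wx":0,"wy":0,"wz":0},{"tx":0,"ty":0,"tz":0.8,"wx":0,"wy":0,"wz":0},{"tx":0,"ty":0,"tz":0.8,"wx":0,"wy":0,"wz":0},{"tx":0,"ty":0,"tz":0.8,"wx":0,"wy":0,"wz":0},{"tx":0,"ty":0,"tz":0.6,"wx":0,"wy":0,"wz":0},{"tx":0,"ty":0,"tz":0.3,"wx":0,"wy":0,"wz":0},{"tx":0,"ty":0,"tz":0,"wx":0,"wy":0,"wz":0}])

```text
t: 27.1
position: [414.6, 352.1, 79.0]
eef_rot: [-2.348, -2.087, 0.0]
wrist_force: [0.5, 0.1, -0.4]
grip_width: 85.2
finger_force: 0.0
```

Emit:
play_rows(plan=[{"tx":0,"ty":0,"tz":0,"wx":0,"wy":0,"wz":0},{"tx":0,"ty":0,"tz":0,"wx":0,"wy":0,"wz":0},{"tx":0,"ty":0,"tz":0,"wx":0,"wy":0,"wz":0},{"tx":0,"ty":0,"tz":0,"wx":0,"wy":0,"wz":0},{"tx":0,"ty":0,"tz":0,"wx":0,"wy":0,"wz":0}], gripper=0.4)

```text
t: 27.72
position: [414.4, 352.2, 79.4]
eef_rot: [-2.348, -2.087, -0.0]
wrist_force: [-3.6, 0.8, 5.3]
grip_width: 48.5
finger_force: 61.0
```

```bash
python3 -c "
from h import *
s=st();print(s['ft_torque'])"
```

```text
t 27.73 pos [414.4 352.2  79.4] x [0.117 0.993 0.   ] z [ 0.  0. -1.] yaw x 83.3 w 48.5 ff 61.0 F [-3.6  0.8  5.3] q [0.58 0.58 1.9  0.   0.66 0.7 ]
[ 0.19540592  0.67568627 -0.24949724]
```

Emit:
play_rows(plan=[{"tx":0,"ty":0,"tz":0.16,"wx":0,"wy":0,"wz":0},{"tx":0,"ty":0,"tz":0.16,"wx":0,"wy":0,"wz":0},{"tx":0,"ty":0,"tz":0.16,"wx":0,"wy":0,"wz":0},{"tx":0,"ty":0,"tz":0.12,"wx":0,"wy":0,"wz":0},{"tx":0,"ty":0,"tz":0,"wx":0,"wy":0,"wz":0},{"tx":0,"ty":0,"tz":0,"wx":0,"wy":0,"wz":0}])

```text
t: 28.48
position: [414.5, 352.3, 66.0]
eef_rot: [-2.348, -2.087, -0.002]
wrist_force: [-8.7, -2.1, 27.8]
grip_width: 48.3
finger_force: 63.2
```

Emit:
play_rows(plan=[{"tx":0,"ty":0,"tz":0,"wx":0,"wy":0,"wz":0},{"tx":0,"ty":0,"tz":0,"wx":0,"wy":0,"wz":0},{"tx":0,"ty":0,"tz":0,"wx":0,"wy":0,"wz":0},{"tx":0,"ty":0,"tz":-0.1,"wx":0,"wy":0,"wz":0},{"tx":0,"ty":0,"tz":0,"wx":0,"wy":0,"wz":0},{"tx":0,"ty":0,"tz":0,"wx":0,"wy":0,"wz":0},{"tx":0,"ty":0,"tz":0,"wx":0,"wy":0,"wz":0}], gripper=1)

```text
t: 29.35
position: [414.6, 352.1, 66.5]
eef_rot: [-2.348, -2.088, -0.0]
wrist_force: [0.2, -0.2, 0.4]
grip_width: 85.1
finger_force: 0.0
```

Emit:
play_rows(plan=[{"tx":0,"ty":0,"tz":0,"wx":0,"wy":0,"wz":-0.05},{"tx":0,"ty":0,"tz":0,"wx":0,"wy":0,"wz":-0.05},{"tx":0,"ty":0,"tz":0,"wx":0,"wy":0,"wz":-0.05},{"tx":0,"ty":0,"tz":0,"wx":0,"wy":0,"wz":-0.05},{"tx":0,"ty":0,"tz":0,"wx":0,"wy":0,"wz":-0.05},{"tx":0,"ty":0,"tz":0,"wx":0,"wy":0,"wz":-0.05},{"tx":0,"ty":0,"tz":0,"wx":0,"wy":0,"wz":-0.05},{"tx":0,"ty":0,"tz":0,"wx":0,"wy":0,"wz":-0.05},{"tx":0,"ty":0,"tz":0,"wx":0,"wy":0,"wz":-0.05},{"tx":0,"ty":0,"tz":0,"wx":0,"wy":0,"wz":-0.05}])

```text
t: 30.6
position: [414.6, 352.1, 66.6]
eef_rot: [0.176, 3.137, 0.0]
wrist_force: [0.7, -1.0, 0.6]
grip_width: 85.8
finger_force: 0.0
```

Run:
```python
from h import *
im,p=shot('wrist','coup5'); im2,p2=shot('top','t5')
cv2.imwrite('pics/c5.png',cv2.hconcat([cv2.resize(im,(480,360)),cv2.resize(im2[220:310,60:170],(320,360))])[:,:,::-1])
```

```text
t 30.6 pos [414.6 352.1  66.6] x [-0.994  0.112 -0.   ] z [ 0.  0. -1.] yaw x 173.6 w 85.8 ff 0.0 F [ 0.7 -1.   0.6] q [ 0.58  0.6   1.91  0.    0.63 -0.88]
t 30.65 pos [414.6 352.1  66.5] x [-0.995  0.105  0.   ] z [-0.  0. -1.] yaw x 174.0 w 85.3 ff 0.0 F [-0.1  0.3 -0.3] q [ 0.58  0.6   1.91  0.    0.63 -0.88]
```

View pics/c5.png

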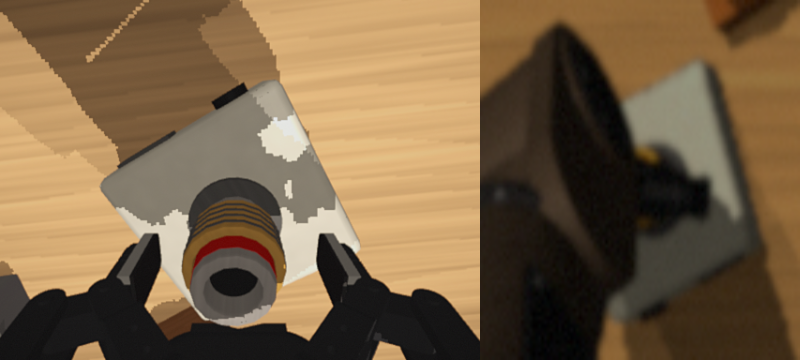

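The red band shows above the sleeve at (237,248): it stays back, with the hand off. Now I gauge the second axis by closing on it gently from this side.

Emit:
play_rows(plan=[{"tx":0,"ty":0,"tz":0,"wx":0,"wy":0,"wz":0},{"tx":0,"ty":0,"tz":0,"wx":0,"wy":0,"wz":0},{"tx":0,"ty":0,"tz":0,"wx":0,"wy":0,"wz":0},{"tx":0,"ty":0,"tz":0,"wx":0,"wy":0,"wz":0},{"tx":0,"ty":0,"tz":0,"wx":0,"wy":0,"wz":0},{"tx":0,"ty":0,"tz":0,"wx":0,"wy":0,"wz":0}], gripper=0.4)

```text
t: 31.45
position: [414.1, 350.0, 66.6]
eef_rot: [-0.185, -3.134, 0.006]
wrist_force: [0.4, -17.2, 6.2]
grip_width: 49.1
finger_force: 60.7
```

Emit:
play_rows(plan=[{"tx":0,"ty":0,"tz":0,"wx":0,"wy":0,"wz":0},{"tx":0,"ty":0,"tz":0,"wx":0,"wy":0,"wz":0},{"tx":0,"ty":0,"tz":0,"wx":0,"wy":0,"wz":0},{"tx":0,"ty":0,"tz":0,"wx":0,"wy":0,"wz":0},{"tx":0,"ty":0,"tz":0,"wx":0,"wy":0,"wz":0}], gripper=1)

```text
t: 32.08
position: [414.6, 352.2, 66.5]
eef_rot: [0.184, 3.136, 0.0]
wrist_force: [0.8, -0.3, -0.7]
grip_width: 85.4
finger_force: 0.0
```

Emit:
play_rows(plan=[{"tx":0,"ty":0,"tz":-1,"wx":0,"wy":0,"wz":0},{"tx":0,"ty":0,"tz":-1,"wx":0,"wy":0,"wz":0},{"tx":0,"ty":0,"tz":-1,"wx":0,"wy":0,"wz":0},{"tx":0,"ty":0,"tz":-1,"wx":0,"wy":0,"wz":0},{"tx":-0.97,"ty":0.243,"tz":0,"wx":0,"wy":0,"wz":0},{"tx":-0.97,"ty":0.243,"tz":0,"wx":0,"wy":0,"wz":0},{"tx":-0.97,"ty":0.243,"tz":0,"wx":0,"wy":0,"wz":0},{"tx":-0.97,"ty":0.243,"tz":0,"wx":0,"wy":0,"wz":0}])

```text
t: 33.08
position: [514.5, 364.9, 166.5]
eef_rot: [-0.184, -3.136, -0.0]
wrist_force: [0.0, -0.8, 0.6]
grip_width: 85.6
finger_force: 0.0
```

Emit:
play_rows(plan=[{"tx":-0.97,"ty":0.243,"tz":0,"wx":0,"wy":0,"wz":0},{"tx":-0.97,"ty":0.243,"tz":0,"wx":0,"wy":0,"wz":0},{"tx":-0.97,"ty":0.243,"tz":0,"wx":0,"wy":0,"wz":0},{"tx":0,"ty":0,"tz":0,"wx":0,"wy":0,"wz":0},{"tx":0,"ty":0,"tz":0,"wx":0,"wy":0,"wz":0}])

```text
t: 33.7
position: [587.5, 374.3, 166.3]
eef_rot: [-0.184, -3.135, 0.0]
wrist_force: [0.5, -0.3, 0.4]
grip_width: 85.3
finger_force: 0.0
```

Run:
```python
from h import *
im,p=shot('wrist','cart'); h=cv2.cvtColor(im,cv2.COLOR_RGB2HSV)
m=((h[...,0]<8)|(h[...,0]>172))&(h[...,1]>170)&(h[...,2]>140)
k,l,s,c=cv2.connectedComponentsWithStats(m.astype(np.uint8))
for i in range(1,k):
    if s[i,4]>200:
        x,y,w,hh,A=s[i]; print(s[i],ray(p,x+w/2,y+hh/2,130).round(1),ray(p,*c[i],130).round(1))
```

```text
t 33.7 pos [587.5 374.3 166.3] x [-0.993  0.117  0.001] z [-0.001 -0.    -1.   ] yaw x 173.3 w 85.3 ff 0.0 F [ 0.5 -0.3  0.4] q [ 0.47  0.66  1.43  0.    1.06 -0.98]
[  96  194   63   57 2517] [577.8 290.8 130. ] [578.9 289.3 130. ]
```

Emit:
play_rows(plan=[{"tx":0,"ty":-0.85,"tz":0,"wx":0,"wy":0,"wz":0},{"tx":0,"ty":-0.85,"tz":0,"wx":0,"wy":0,"wz":0},{"tx":0,"ty":-0.85,"tz":0,"wx":0,"wy":0,"wz":0},{"tx":0,"ty":-0.85,"tz":0,"wx":0,"wy":0,"wz":0},{"tx":0,"ty":0,"tz":0,"wx":0,"wy":0,"wz":0},{"tx":0,"ty":0,"tz":0.9,"wx":0,"wy":0,"wz":0},{"tx":0,"ty":0,"tz":0.9,"wx":0,"wy":0,"wz":0},{"tx":0,"ty":0,"tz":0.9,"wx":0,"wy":0,"wz":0},{"tx":0,"ty":0,"tz":0.7,"wx":0,"wy":0,"wz":0},{"tx":0,"ty":0,"tz":0.3,"wx":0,"wy":0,"wz":0}])

```text
t: 35.0
position: [578.0, 290.1, 73.1]
eef_rot: [-0.184, -3.135, 0.0]
wrist_force: [0.4, 0.4, 0.7]
grip_width: 85.4
finger_force: 0.0
```

Emit:
play_rows(plan=[{"tx":0,"ty":0,"tz":0,"wx":0,"wy":0,"wz":0},{"tx":0,"ty":0,"tz":0,"wx":0,"wy":0,"wz":0},{"tx":0,"ty":0,"tz":0,"wx":0,"wy":0,"wz":0},{"tx":0,"ty":0,"tz":0,"wx":0,"wy":0,"wz":0},{"tx":0,"ty":0,"tz":0,"wx":0,"wy":0,"wz":0},{"tx":0,"ty":0,"tz":0,"wx":0,"wy":0,"wz":0}], gripper=0.4)

```text
t: 35.75
position: [578.6, 290.1, 75.0]
eef_rot: [0.184, 3.135, 0.001]
wrist_force: [-0.7, -2.8, 6.3]
grip_width: 53.0
finger_force: 62.5
```

Centred along this axis. Release, turn 90°, and regrip.

Emit:
play_rows(plan=[{"tx":0,"ty":0,"tz":0,"wx":0,"wy":0,"wz":0},{"tx":0,"ty":0,"tz":0,"wx":0,"wy":0,"wz":0},{"tx":0,"ty":0,"tz":0,"wx":0,"wy":0,"wz":0},{"tx":0,"ty":0,"tz":0,"wx":0,"wy":0,"wz":0},{"tx":0,"ty":0,"tz":0,"wx":0,"wy":0,"wz":0}], gripper=1)

```text
t: 36.38
position: [578.2, 290.1, 74.0]
eef_rot: [0.184, 3.136, 0.0]
wrist_force: [-0.5, 0.9, 0.9]
grip_width: 85.2
finger_force: 0.0
```

Emit:
play_rows(plan=[{"tx":0,"ty":0,"tz":0,"wx":0,"wy":0,"wz":0.05},{"tx":0,"ty":0,"tz":0,"wx":0,"wy":0,"wz":0.05},{"tx":0,"ty":0,"tz":0,"wx":0,"wy":0,"wz":0.05},{"tx":0,"ty":0,"tz":0,"wx":0,"wy":0,"wz":0.05},{"tx":0,"ty":0,"tz":0,"wx":0,"wy":0,"wz":0.05},{"tx":0,"ty":0,"tz":0,"wx":0,"wy":0,"wz":0.05},{"tx":0,"ty":0,"tz":0,"wx":0,"wy":0,"wz":0.05},{"tx":0,"ty":0,"tz":0,"wx":0,"wy":0,"wz":0.05},{"tx":0,"ty":0,"tz":0,"wx":0,"wy":0,"wz":0.05},{"tx":0,"ty":0,"tz":0,"wx":0,"wy":0,"wz":0.05}])

```text
t: 37.62
position: [578.2, 290.0, 74.0]
eef_rot: [-2.353, -2.081, -0.0]
wrist_force: [0.8, 0.3, 0.5]
grip_width: 85.4
finger_force: 0.0
```

Emit:
play_rows(plan=[{"tx":0,"ty":0,"tz":0,"wx":0,"wy":0,"wz":0},{"tx":0,"ty":0,"tz":0,"wx":0,"wy":0,"wz":0},{"tx":0,"ty":0,"tz":0,"wx":0,"wy":0,"wz":0},{"tx":0,"ty":0,"tz":0,"wx":0,"wy":0,"wz":0},{"tx":0,"ty":0,"tz":0,"wx":0,"wy":0,"wz":0},{"tx":0,"ty":0,"tz":0,"wx":0,"wy":0,"wz":0}], gripper=0.4)

```text
t: 38.38
position: [578.4, 290.0, 74.4]
eef_rot: [2.347, 2.088, 0.001]
wrist_force: [-0.1, -0.1, 5.9]
grip_width: 52.8
finger_force: 62.4
```

Emit:
play_rows(plan=[{"tx":0,"ty":0,"tz":-0.5,"wx":0,"wy":0,"wz":0},{"tx":0,"ty":0,"tz":-0.6,"wx":0,"wy":0,"wz":0},{"tx":0,"ty":0,"tz":-0.8,"wx":0,"wy":0,"wz":0},{"tx":0,"ty":0,"tz":-1,"wx":0,"wy":0,"wz":0},{"tx":0,"ty":0,"tz":-1,"wx":0,"wy":0,"wz":0},{"tx":0,"ty":0,"tz":-0.8,"wx":0,"wy":0,"wz":0},{"tx":0,"ty":0,"tz":0,"wx":0,"wy":0,"wz":0}])

```text
t: 39.25
position: [578.6, 290.2, 193.5]
eef_rot: [2.347, 2.087, 0.005]
wrist_force: [0.1, 0.0, -3.7]
grip_width: 52.8
finger_force: 63.7
```

```bash
python3 -c "
from h import *
s=st()"
```

```text
t 39.25 pos [578.6 290.2 193.5] x [0.117 0.993 0.002] z [ 0.003  0.001 -1.   ] yaw x 83.3 w 52.8 ff 63.7 F [ 0.1  0.  -3.7] q [0.36 0.56 1.54 0.   1.04 0.48]
```

Emit:
play_rows(plan=[{"tx":0.2,"ty":-0.85,"tz":0,"wx":0,"wy":0,"wz":0},{"tx":0.2,"ty":-0.85,"tz":0,"wx":0,"wy":0,"wz":0},{"tx":0.2,"ty":-0.85,"tz":0,"wx":0,"wy":0,"wz":0},{"tx":0.2,"ty":-0.85,"tz":0,"wx":0,"wy":0,"wz":0},{"tx":0.2,"ty":-0.85,"tz":0,"wx":0,"wy":0,"wz":0},{"tx":0.2,"ty":-0.85,"tz":0,"wx":0,"wy":0,"wz":0},{"tx":0.2,"ty":-0.85,"tz":0,"wx":0,"wy":0,"wz":0},{"tx":0.2,"ty":-0.85,"tz":0,"wx":0,"wy":0,"wz":0},{"tx":0,"ty":0,"tz":0,"wx":0,"wy":0,"wz":0},{"tx":0,"ty":0,"tz":0,"wx":0,"wy":0,"wz":0}])

```text
t: 40.5
position: [414.2, 349.8, 191.7]
eef_rot: [2.347, 2.088, 0.001]
wrist_force: [-0.2, 0.3, -4.2]
grip_width: 53.1
finger_force: 64.2
```

Emit:
play_rows(plan=[{"tx":0,"ty":0,"tz":0,"wx":0,"wy":0,"wz":0},{"tx":0,"ty":0,"tz":0,"wx":0,"wy":0,"wz":0}])

```text
t: 40.75
position: [414.4, 349.4, 191.5]
eef_rot: [-2.348, -2.087, -0.0]
wrist_force: [0.1, 0.2, -3.9]
grip_width: 52.6
finger_force: 64.2
```

Run:
```python
from h import *
im,p=shot('scene','sc7'); st()
cv2.imwrite('pics/sc7b.png',cv2.resize(im[70:170,240:373],(798,600),interpolation=cv2.INTER_CUBIC)[:,:,::-1])
```

```text
t 40.75 pos [414.4 349.4 191.5] x [0.118 0.993 0.   ] z [-0.  0. -1.] yaw x 83.2 w 52.6 ff 64.2 F [ 0.1  0.2 -3.9] q [0.58 0.42 1.81 0.   0.91 0.7 ]
t 40.8 pos [414.4 349.4 191.5] x [0.118 0.993 0.   ] z [ 0.  0. -1.] yaw x 83.3 w 52.9 ff 64.2 F [-0.7  0.1 -3.7] q [0.58 0.42 1.81 0.   0.91 0.7 ]
```

View pics/sc7b.png

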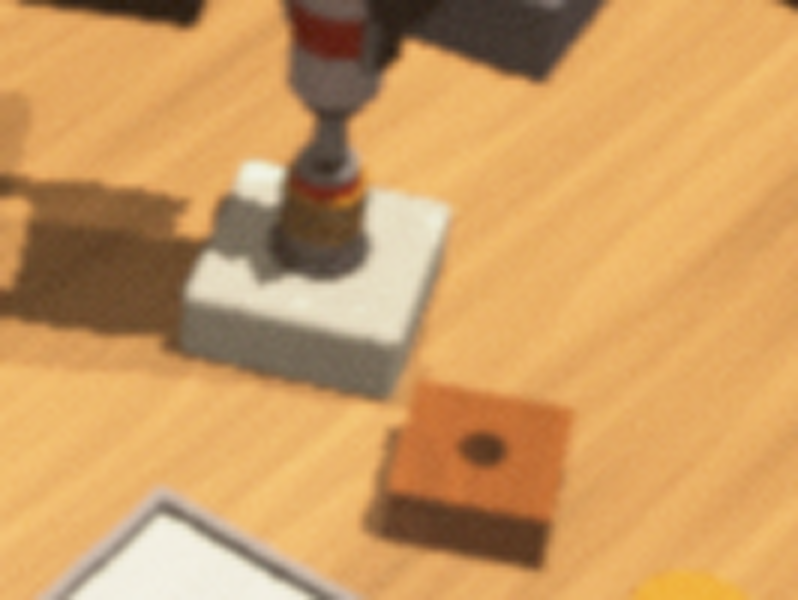

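Plug tip hangs over the coupler mouth (about 328,165), well aligned, red band still showing. I lower slowly and watch the force.

Emit:
play_rows(plan=[{"tx":0,"ty":0,"tz":0.2,"wx":0,"wy":0,"wz":0},{"tx":0,"ty":0,"tz":0.2,"wx":0,"wy":0,"wz":0},{"tx":0,"ty":0,"tz":0.1,"wx":0,"wy":0,"wz":0},{"tx":0,"ty":0,"tz":0.1,"wx":0,"wy":0,"wz":0},{"tx":0,"ty":0,"tz":0.1,"wx":0,"wy":0,"wz":0},{"tx":0,"ty":0,"tz":0,"wx":0,"wy":0,"wz":0}])

```text
t: 41.55
position: [414.0, 349.6, 173.9]
eef_rot: [-2.348, -2.087, 0.0]
wrist_force: [-0.4, -0.5, -3.9]
grip_width: 53.0
finger_force: 64.2
```

Emit:
play_rows(plan=[{"tx":0,"ty":0,"tz":0.16,"wx":0,"wy":0,"wz":0},{"tx":0,"ty":0,"tz":0.16,"wx":0,"wy":0,"wz":0},{"tx":0,"ty":0,"tz":0.16,"wx":0,"wy":0,"wz":0},{"tx":0,"ty":0,"tz":0.16,"wx":0,"wy":0,"wz":0},{"tx":0,"ty":0,"tz":0,"wx":0,"wy":0,"wz":0}])

```text
t: 42.18
position: [413.9, 349.5, 157.2]
eef_rot: [-2.348, -2.087, 0.001]
wrist_force: [0.0, 0.9, -6.6]
grip_width: 52.8
finger_force: 64.3
```

Emit:
play_rows(plan=[{"tx":0,"ty":0,"tz":0.12,"wx":0,"wy":0,"wz":0},{"tx":0,"ty":0,"tz":0.12,"wx":0,"wy":0,"wz":0},{"tx":0,"ty":0,"tz":0.1,"wx":0,"wy":0,"wz":0},{"tx":0,"ty":0,"tz":0,"wx":0,"wy":0,"wz":0},{"tx":0,"ty":0,"tz":0,"wx":0,"wy":0,"wz":0}])

```text
t: 42.8
position: [414.0, 349.6, 149.4]
eef_rot: [-2.348, -2.087, 0.0]
wrist_force: [-2.4, -0.9, -0.1]
grip_width: 53.3
finger_force: 64.9
```

Emit:
play_rows(plan=[{"tx":0,"ty":0,"tz":0.06,"wx":0,"wy":0,"wz":0},{"tx":0,"ty":0,"tz":0.04,"wx":0,"wy":0,"wz":0},{"tx":0,"ty":0,"tz":0,"wx":0,"wy":0,"wz":0},{"tx":0,"ty":0,"tz":0,"wx":0,"wy":0,"wz":0},{"tx":0,"ty":0,"tz":0,"wx":0,"wy":0,"wz":0}])

```text
t: 43.42
position: [414.1, 349.7, 149.2]
eef_rot: [2.348, 2.087, 0.003]
wrist_force: [-8.0, -4.6, 26.8]
grip_width: 52.7
finger_force: 67.8
```

Run:
```python
from h import *
im,p=shot('scene','sc8')
cv2.imwrite('pics/sc8b.png',cv2.resize(im[70:140,260:340],(560,490),interpolation=cv2.INTER_CUBIC)[:,:,::-1])
```

```text
t 43.42 pos [414.1 349.7 149.2] x [0.117 0.993 0.001] z [ 0.001  0.001 -1.   ] yaw x 83.3 w 52.7 ff 67.8 F [-8.  -4.6 26.8] q [0.58 0.48 1.85 0.   0.81 0.7 ]
```

View pics/sc8b.png

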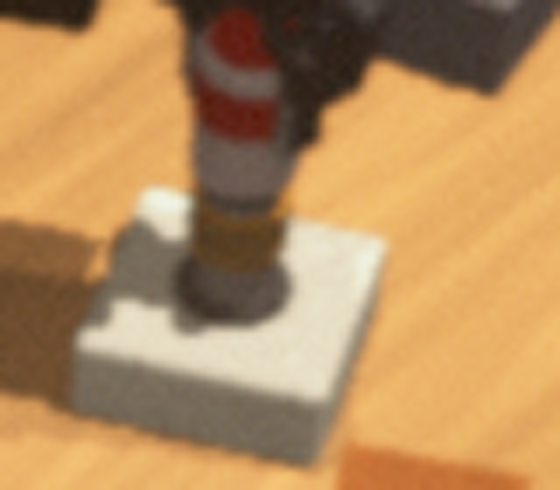

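Emit:
play_rows(plan=[{"tx":0,"ty":0,"tz":-0.08,"wx":0,"wy":0,"wz":0},{"tx":0,"ty":0,"tz":0,"wx":0,"wy":0,"wz":0},{"tx":0,"ty":0,"tz":0,"wx":0,"wy":0,"wz":0},{"tx":0,"ty":0,"tz":0,"wx":0,"wy":0,"wz":0},{"tx":0,"ty":0,"tz":0,"wx":0,"wy":0,"wz":0}], gripper=1)

```text
t: 44.1
position: [414.1, 349.6, 148.9]
eef_rot: [-2.348, -2.087, 0.0]
wrist_force: [-0.0, -0.2, -0.8]
grip_width: 85.3
finger_force: 0.0
```

Emit:
play_rows(plan=[{"tx":0,"ty":0,"tz":-0.5,"wx":0,"wy":0,"wz":0},{"tx":0,"ty":0,"tz":-1,"wx":0,"wy":0,"wz":0},{"tx":0,"ty":0,"tz":-1,"wx":0,"wy":0,"wz":0},{"tx":0,"ty":0,"tz":-1,"wx":0,"wy":0,"wz":0},{"tx":0,"ty":0,"tz":-0.2,"wx":0,"wy":0,"wz":0}])

```text
t: 44.72
position: [414.4, 349.9, 243.5]
eef_rot: [2.347, 2.087, 0.005]
wrist_force: [0.4, -0.7, -0.0]
grip_width: 85.2
finger_force: 0.0
```

Emit:
play_rows(plan=[{"tx":-0.95,"ty":0.46,"tz":0,"wx":0,"wy":0,"wz":0},{"tx":-0.95,"ty":0.46,"tz":0,"wx":0,"wy":0,"wz":0},{"tx":-0.95,"ty":0.46,"tz":0,"wx":0,"wy":0,"wz":0},{"tx":-0.95,"ty":0.46,"tz":0,"wx":0,"wy":0,"wz":0},{"tx":-0.95,"ty":0.46,"tz":0,"wx":0,"wy":0,"wz":0},{"tx":-0.95,"ty":0.46,"tz":0,"wx":0,"wy":0,"wz":0},{"tx":-0.95,"ty":0.46,"tz":0,"wx":0,"wy":0,"wz":0},{"tx":-0.95,"ty":0.46,"tz":0,"wx":0,"wy":0,"wz":0},{"tx":-0.95,"ty":0.46,"tz":0,"wx":0,"wy":0,"wz":0},{"tx":-0.95,"ty":0.46,"tz":0,"wx":0,"wy":0,"wz":0}])

```text
t: 45.98
position: [500.4, 99.4, 241.0]
eef_rot: [-2.347, -2.087, 0.001]
wrist_force: [0.1, -0.5, -0.5]
grip_width: 85.5
finger_force: 0.0
```

Emit:
play_rows(plan=[{"tx":-1,"ty":0.21,"tz":0,"wx":0,"wy":0,"wz":0},{"tx":-1,"ty":0.21,"tz":0,"wx":0,"wy":0,"wz":0},{"tx":-1,"ty":0.21,"tz":0,"wx":0,"wy":0,"wz":0},{"tx":-1,"ty":0.21,"tz":0,"wx":0,"wy":0,"wz":0},{"tx":-1,"ty":0.21,"tz":0,"wx":0,"wy":0,"wz":0},{"tx":-1,"ty":0.21,"tz":0,"wx":0,"wy":0,"wz":0},{"tx":-1,"ty":0.21,"tz":0,"wx":0,"wy":0,"wz":0},{"tx":-1,"ty":0.21,"tz":0,"wx":0,"wy":0,"wz":0},{"tx":-1,"ty":0.21,"tz":0,"wx":0,"wy":0,"wz":0},{"tx":-1,"ty":0.21,"tz":0,"wx":0,"wy":0,"wz":0}])

```text
t: 47.22
position: [523.2, -154.9, 240.9]
eef_rot: [-2.347, -2.087, 0.0]
wrist_force: [0.2, 0.3, 0.4]
grip_width: 85.4
finger_force: 0.0
```

Emit:
play_rows(plan=[{"tx":-1,"ty":0.21,"tz":0,"wx":0,"wy":0,"wz":0},{"tx":-1,"ty":0.21,"tz":0,"wx":0,"wy":0,"wz":0},{"tx":-1,"ty":0.21,"tz":0,"wx":0,"wy":0,"wz":0},{"tx":0,"ty":0,"tz":0,"wx":0,"wy":0,"wz":0}])

```text
t: 47.72
position: [530.2, -232.0, 240.9]
eef_rot: [-2.349, -2.085, 0.0]
wrist_force: [-1.6, -0.3, 0.9]
grip_width: 85.6
finger_force: 0.0
```

Run:
```python
from h import *
im,p=shot('wrist','jars'); cv2.imwrite('pics/jars2.png',cv2.resize(im,(800,600),interpolation=cv2.INTER_CUBIC)[:,:,::-1])
```

```text
t 47.73 pos [ 530.2 -232.   240.9] x [0.119 0.993 0.   ] z [-0.  0. -1.] yaw x 83.2 w 85.6 ff 0.0 F [-1.6 -0.3  0.9] q [-0.53  0.42  1.66  0.    1.06 -0.41]
```

View pics/jars2.png

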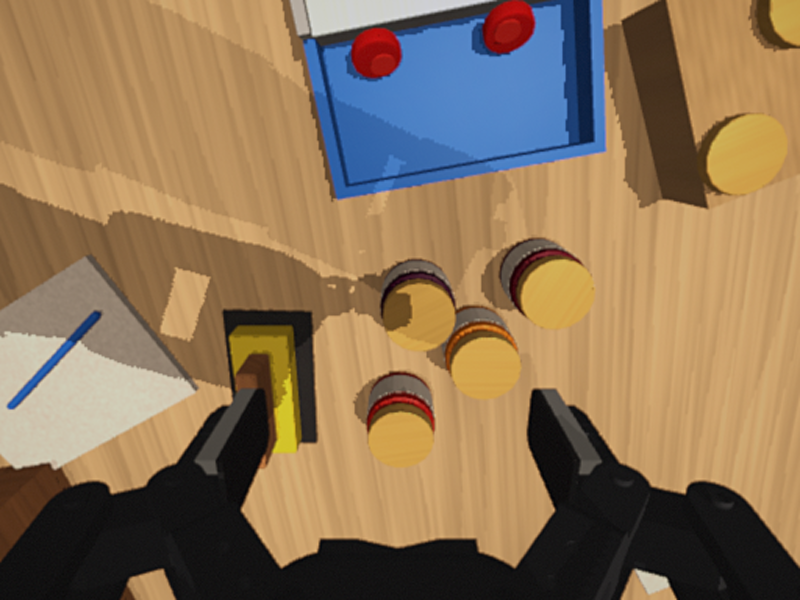

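The drips lie in the tray at (377,52) and (509,27). One jar (orange) has been knocked towards another: lids at (419,314), (485,365), (556,294) and (401,437).

Run:
```python
from h import *
p=load("jars")
for k,(u,v,z) in dict(j3=(419,314,66),j2=(485,364,66),j1=(556,294,66),j4=(401,437,66),padTL=(224,311,4),padTR=(313,313,4),padBR=(316,441,4),fin=(253,365,68)).items(): print(k,ray(p,u*.64,v*.64,z)[:2].round(1))
```

```text
j3 [ 541.2 -271.9]
j2 [ 587.6 -319.1]
j1 [ 642.3 -268. ]
j4 [ 515.5 -377.9]
padTL [ 370.3 -273.4]
padTR [ 448.2 -284.5]
padBR [ 427.2 -417.9]
fin [ 410.3 -298.1]
```

Emit:
play_rows(plan=[{"tx":-0.181,"ty":0.924,"tz":0,"wx":0,"wy":0,"wz":0},{"tx":-0.181,"ty":0.924,"tz":0,"wx":0,"wy":0,"wz":0},{"tx":-0.181,"ty":0.924,"tz":0,"wx":0,"wy":0,"wz":0},{"tx":-0.181,"ty":0.924,"tz":0.5,"wx":0,"wy":0,"wz":0},{"tx":-0.181,"ty":0.924,"tz":0.5,"wx":0,"wy":0,"wz":0},{"tx":0,"ty":0,"tz":1,"wx":0,"wy":0,"wz":0},{"tx":0,"ty":0,"tz":1,"wx":0,"wy":0,"wz":0},{"tx":0,"ty":0,"tz":1,"wx":0,"wy":0,"wz":0},{"tx":0,"ty":0,"tz":1,"wx":0,"wy":0,"wz":0},{"tx":0,"ty":0,"tz":1,"wx":0,"wy":0,"wz":0}], gripper=1)

```text
t: 49.02
position: [642.3, -265.4, 90.7]
eef_rot: [-2.347, -2.088, -0.0]
wrist_force: [-0.3, -0.2, 0.3]
grip_width: 85.2
finger_force: 0.0
```

Emit:
play_rows(plan=[{"tx":0,"ty":0,"tz":1,"wx":0,"wy":0,"wz":0},{"tx":0,"ty":0,"tz":1,"wx":0,"wy":0,"wz":0},{"tx":0,"ty":0,"tz":0.7,"wx":0,"wy":0,"wz":0},{"tx":0,"ty":0,"tz":0.3,"wx":0,"wy":0,"wz":0},{"tx":0,"ty":0,"tz":0,"wx":0,"wy":0,"wz":0}])

```text
t: 49.65
position: [642.4, -266.3, 16.5]
eef_rot: [-2.347, -2.087, -0.0]
wrist_force: [0.6, 0.5, -0.6]
grip_width: 85.4
finger_force: 0.0
```

Emit:
play_rows(plan=[{"tx":0,"ty":0,"tz":0,"wx":0,"wy":0,"wz":0},{"tx":0,"ty":0,"tz":0,"wx":0,"wy":0,"wz":0},{"tx":0,"ty":0,"tz":0,"wx":0,"wy":0,"wz":0},{"tx":0,"ty":0,"tz":0,"wx":0,"wy":0,"wz":0},{"tx":0,"ty":0,"tz":0,"wx":0,"wy":0,"wz":0}], gripper=0.4)

```text
t: 50.28
position: [643.0, -266.7, 17.9]
eef_rot: [2.346, 2.086, 0.002]
wrist_force: [-0.3, -0.5, 5.4]
grip_width: 58.2
finger_force: 64.7
```

Emit:
play_rows(plan=[{"tx":0,"ty":0,"tz":-0.7,"wx":0,"wy":0,"wz":0},{"tx":0,"ty":0,"tz":-0.9,"wx":0,"wy":0,"wz":0},{"tx":0,"ty":0,"tz":-1,"wx":0,"wy":0,"wz":0},{"tx":0,"ty":0,"tz":-1,"wx":0,"wy":0,"wz":0},{"tx":0,"ty":0,"tz":-1,"wx":0,"wy":0,"wz":0},{"tx":0,"ty":0,"tz":-0.6,"wx":0,"wy":0,"wz":0}])

```text
t: 51.02
position: [642.4, -266.5, 148.7]
eef_rot: [2.347, 2.086, 0.001]
wrist_force: [0.4, 0.8, -2.8]
grip_width: 58.1
finger_force: 65.1
```

Emit:
play_rows(plan=[{"tx":0.94,"ty":-0.167,"tz":0,"wx":0,"wy":0,"wz":0},{"tx":0.94,"ty":-0.167,"tz":0,"wx":0,"wy":0,"wz":0},{"tx":0.94,"ty":-0.167,"tz":0,"wx":0,"wy":0,"wz":0},{"tx":0.94,"ty":-0.167,"tz":0,"wx":0,"wy":0,"wz":0},{"tx":0.94,"ty":-0.167,"tz":0,"wx":0,"wy":0,"wz":0},{"tx":0.94,"ty":-0.167,"tz":0,"wx":0,"wy":0,"wz":0},{"tx":0.94,"ty":-0.167,"tz":0,"wx":0,"wy":0,"wz":0},{"tx":0.94,"ty":-0.167,"tz":0,"wx":0,"wy":0,"wz":0}])

```text
t: 52.02
position: [631.0, -74.2, 146.6]
eef_rot: [2.348, 2.087, 0.0]
wrist_force: [-0.3, 0.0, -1.9]
grip_width: 58.1
finger_force: 65.1
```

Emit:
play_rows(plan=[{"tx":0.94,"ty":-0.167,"tz":0,"wx":0,"wy":0,"wz":0},{"tx":0.94,"ty":-0.167,"tz":0,"wx":0,"wy":0,"wz":0},{"tx":0.94,"ty":-0.167,"tz":0,"wx":0,"wy":0,"wz":0},{"tx":0.94,"ty":-0.167,"tz":0,"wx":0,"wy":0,"wz":0},{"tx":0.94,"ty":-0.167,"tz":0,"wx":0,"wy":0,"wz":0},{"tx":0.94,"ty":-0.167,"tz":0,"wx":0,"wy":0,"wz":0},{"tx":0.94,"ty":-0.167,"tz":0,"wx":0,"wy":0,"wz":0},{"tx":0,"ty":0,"tz":0,"wx":0,"wy":0,"wz":0},{"tx":0,"ty":0,"tz":0,"wx":0,"wy":0,"wz":0}])

```text
t: 53.15
position: [621.3, 91.0, 146.5]
eef_rot: [2.347, 2.088, -0.0]
wrist_force: [-0.4, 0.7, -3.5]
grip_width: 58.5
finger_force: 65.1
```

Emit:
play_rows(plan=[{"tx":0,"ty":0,"tz":0.9,"wx":0,"wy":0,"wz":0},{"tx":0,"ty":0,"tz":0.9,"wx":0,"wy":0,"wz":0},{"tx":0,"ty":0,"tz":0.8,"wx":0,"wy":0,"wz":0},{"tx":0,"ty":0,"tz":0.5,"wx":0,"wy":0,"wz":0},{"tx":0,"ty":0,"tz":0.3,"wx":0,"wy":0,"wz":0},{"tx":0,"ty":0,"tz":0.14,"wx":0,"wy":0,"wz":0},{"tx":0,"ty":0,"tz":0,"wx":0,"wy":0,"wz":0}])

```text
t: 54.02
position: [621.6, 91.0, 58.4]
eef_rot: [2.347, 2.087, 0.001]
wrist_force: [0.0, -0.4, -2.8]
grip_width: 58.3
finger_force: 64.9
```

Emit:
play_rows(plan=[{"tx":0,"ty":0,"tz":0,"wx":0,"wy":0,"wz":0},{"tx":0,"ty":0,"tz":0,"wx":0,"wy":0,"wz":0},{"tx":0,"ty":0,"tz":0,"wx":0,"wy":0,"wz":0},{"tx":0,"ty":0,"tz":0,"wx":0,"wy":0,"wz":0},{"tx":0,"ty":0,"tz":-0.5,"wx":0,"wy":0,"wz":0},{"tx":0,"ty":0,"tz":-0.9,"wx":0,"wy":0,"wz":0},{"tx":0,"ty":0,"tz":-1,"wx":0,"wy":0,"wz":0},{"tx":0,"ty":0,"tz":-1,"wx":0,"wy":0,"wz":0}], gripper=0.85)

```text
t: 55.02
position: [621.4, 91.0, 144.8]
eef_rot: [2.347, 2.087, 0.001]
wrist_force: [-0.5, 0.1, 0.4]
grip_width: 72.8
finger_force: 0.0
```

Emit:
play_rows(plan=[{"tx":-0.986,"ty":-0.1,"tz":0,"wx":0,"wy":0,"wz":0},{"tx":-0.986,"ty":-0.1,"tz":0,"wx":0,"wy":0,"wz":0},{"tx":-0.986,"ty":-0.1,"tz":0,"wx":0,"wy":0,"wz":0},{"tx":-0.986,"ty":-0.1,"tz":0,"wx":0,"wy":0,"wz":0},{"tx":-0.986,"ty":-0.1,"tz":0,"wx":0,"wy":0,"wz":0},{"tx":-0.986,"ty":-0.1,"tz":0,"wx":0,"wy":0,"wz":0},{"tx":-0.986,"ty":-0.1,"tz":0,"wx":0,"wy":0,"wz":0},{"tx":-0.986,"ty":-0.1,"tz":0,"wx":0,"wy":0,"wz":0}], gripper=1)

```text
t: 56.02
position: [578.3, -103.3, 144.0]
eef_rot: [2.347, 2.087, 0.001]
wrist_force: [0.3, -0.4, 0.2]
grip_width: 85.8
finger_force: 0.0
```

Emit:
play_rows(plan=[{"tx":-0.986,"ty":-0.1,"tz":0,"wx":0,"wy":0,"wz":0},{"tx":-0.986,"ty":-0.1,"tz":0,"wx":0,"wy":0,"wz":0},{"tx":-0.986,"ty":-0.1,"tz":0,"wx":0,"wy":0,"wz":0},{"tx":-0.986,"ty":-0.1,"tz":0,"wx":0,"wy":0,"wz":0},{"tx":-0.986,"ty":-0.1,"tz":0,"wx":0,"wy":0,"wz":0},{"tx":-0.986,"ty":-0.1,"tz":0,"wx":0,"wy":0,"wz":0},{"tx":-0.986,"ty":-0.1,"tz":0,"wx":0,"wy":0,"wz":0}])

```text
t: 56.9
position: [540.7, -272.7, 144.0]
eef_rot: [2.347, 2.087, 0.0]
wrist_force: [-0.1, -0.0, -0.5]
grip_width: 85.3
finger_force: 0.0
```

Emit:
play_rows(plan=[{"tx":0,"ty":0,"tz":0,"wx":0,"wy":0,"wz":-0.048},{"tx":0,"ty":0,"tz":0,"wx":0,"wy":0,"wz":-0.048},{"tx":0,"ty":0,"tz":0,"wx":0,"wy":0,"wz":-0.048},{"tx":0,"ty":0,"tz":0,"wx":0,"wy":0,"wz":-0.048},{"tx":0,"ty":0,"tz":0,"wx":0,"wy":0,"wz":-0.048},{"tx":0,"ty":0,"tz":0,"wx":0,"wy":0,"wz":-0.048},{"tx":0,"ty":0,"tz":0,"wx":0,"wy":0,"wz":0}])

```text
t: 57.78
position: [541.0, -271.9, 143.8]
eef_rot: [1.2, 2.902, -0.0]
wrist_force: [-0.3, 0.1, 0.2]
grip_width: 85.6
finger_force: 0.0
```

Run:
```python
from h import *
im,p=shot('wrist','j3'); im2,p2=shot('scene','sc9')
cv2.imwrite('pics/j3b.png',cv2.hconcat([cv2.resize(im,(480,360)),cv2.resize(im2[130:330,100:278],(320,360))])[:,:,::-1])
for w in((541.2,-271.9,66),(587.6,-319.1,66),(515.5,-377.9,66)): print(pix(p,w)*480/512)
```

```text
t 57.77 pos [ 541.  -271.9  143.8] x [-0.708  0.706 -0.001] z [ 0.001 -0.    -1.   ] yaw x 135.1 w 85.6 ff 0.0 F [-0.3  0.1  0.2] q [-0.57  0.56  1.7   0.    0.88 -1.36]
t 57.83 pos [ 540.9 -271.9  143.6] x [-0.706  0.708 -0.001] z [ 0.001 -0.    -1.   ] yaw x 134.9 w 85.0 ff 0.0 F [ 0.1 -0.1 -0. ] q [-0.57  0.56  1.7   0.    0.88 -1.36]
[238.0555956  188.16096686]
[237.28107461 253.95093907]
[137.33756569 245.03927053]
```

View pics/j3b.png

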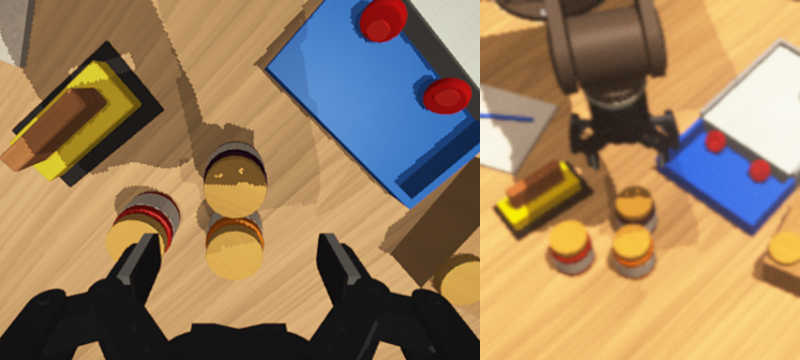

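Jar 3 lies where predicted (lid at 236,187 between the fingers). I pick it.

Emit:
play_rows(plan=[{"tx":0,"ty":0,"tz":1,"wx":0,"wy":0,"wz":0},{"tx":0,"ty":0,"tz":1,"wx":0,"wy":0,"wz":0},{"tx":0,"ty":0,"tz":1,"wx":0,"wy":0,"wz":0},{"tx":0,"ty":0,"tz":1,"wx":0,"wy":0,"wz":0},{"tx":0,"ty":0,"tz":0.7,"wx":0,"wy":0,"wz":0},{"tx":0,"ty":0,"tz":0.38,"wx":0,"wy":0,"wz":0},{"tx":0,"ty":0,"tz":0,"wx":0,"wy":0,"wz":0}])

```text
t: 58.75
position: [540.8, -271.8, 15.8]
eef_rot: [-1.2, -2.903, -0.0]
wrist_force: [0.1, -0.4, -0.6]
grip_width: 84.9
finger_force: 0.0
```

Emit:
play_rows(plan=[{"tx":0,"ty":0,"tz":0,"wx":0,"wy":0,"wz":0},{"tx":0,"ty":0,"tz":0,"wx":0,"wy":0,"wz":0},{"tx":0,"ty":0,"tz":0,"wx":0,"wy":0,"wz":0},{"tx":0,"ty":0,"tz":0,"wx":0,"wy":0,"wz":0},{"tx":0,"ty":0,"tz":0,"wx":0,"wy":0,"wz":0}], gripper=0.4)

```text
t: 59.38
position: [541.2, -272.2, 17.2]
eef_rot: [1.199, 2.902, -0.001]
wrist_force: [-1.7, 0.4, 6.3]
grip_width: 58.6
finger_force: 63.9
```

Emit:
play_rows(plan=[{"tx":0,"ty":0,"tz":-0.7,"wx":0,"wy":0,"wz":0},{"tx":0,"ty":0,"tz":-0.9,"wx":0,"wy":0,"wz":0},{"tx":0,"ty":0,"tz":-1,"wx":0,"wy":0,"wz":0},{"tx":0,"ty":0,"tz":-1,"wx":0,"wy":0,"wz":0},{"tx":0,"ty":0,"tz":-1,"wx":0,"wy":0,"wz":0},{"tx":0,"ty":0,"tz":-0.6,"wx":0,"wy":0,"wz":0}])

```text
t: 60.12
position: [541.0, -271.9, 148.3]
eef_rot: [1.198, 2.902, -0.0]
wrist_force: [-0.7, -0.0, -2.9]
grip_width: 58.4
finger_force: 64.9
```

Emit:
play_rows(plan=[{"tx":0.95,"ty":0.88,"tz":0,"wx":0,"wy":0,"wz":0},{"tx":0.95,"ty":0.88,"tz":0,"wx":0,"wy":0,"wz":0},{"tx":0.95,"ty":0.88,"tz":0,"wx":0,"wy":0,"wz":0},{"tx":0.95,"ty":0.88,"tz":0,"wx":0,"wy":0,"wz":0},{"tx":0.95,"ty":0.88,"tz":0,"wx":0,"wy":0,"wz":0},{"tx":0.95,"ty":0.88,"tz":0,"wx":0,"wy":0,"wz":0}])

```text
t: 60.88
position: [532.8, -76.6, 146.4]
eef_rot: [-1.199, -2.904, -0.0]
wrist_force: [0.1, -0.2, -2.7]
grip_width: 58.5
finger_force: 65.0
```

Emit:
play_rows(plan=[{"tx":0.95,"ty":0.88,"tz":0,"wx":0,"wy":0,"wz":0},{"tx":0.95,"ty":0.88,"tz":0,"wx":0,"wy":0,"wz":0},{"tx":0.95,"ty":0.88,"tz":0,"wx":0,"wy":0,"wz":0},{"tx":0.95,"ty":0.88,"tz":0,"wx":0,"wy":0,"wz":0},{"tx":0.95,"ty":0.88,"tz":0,"wx":0,"wy":0,"wz":0},{"tx":0,"ty":0,"tz":0,"wx":0,"wy":0,"wz":0},{"tx":0,"ty":0,"tz":0,"wx":0,"wy":0,"wz":0}])

```text
t: 61.75
position: [526.4, 83.7, 146.2]
eef_rot: [1.199, 2.904, -0.0]
wrist_force: [-0.4, -0.3, -2.7]
grip_width: 58.7
finger_force: 65.0
```

Emit:
play_rows(plan=[{"tx":0,"ty":0,"tz":0.9,"wx":0,"wy":0,"wz":0},{"tx":0,"ty":0,"tz":0.9,"wx":0,"wy":0,"wz":0},{"tx":0,"ty":0,"tz":0.8,"wx":0,"wy":0,"wz":0},{"tx":0,"ty":0,"tz":0.5,"wx":0,"wy":0,"wz":0},{"tx":0,"ty":0,"tz":0.3,"wx":0,"wy":0,"wz":0},{"tx":0,"ty":0,"tz":0.15,"wx":0,"wy":0,"wz":0},{"tx":0,"ty":0,"tz":0,"wx":0,"wy":0,"wz":0}])

```text
t: 62.62
position: [526.7, 83.9, 57.6]
eef_rot: [1.199, 2.903, 0.0]
wrist_force: [0.7, 1.0, -2.3]
grip_width: 58.3
finger_force: 65.2
```

Emit:
play_rows(plan=[{"tx":0,"ty":0,"tz":0,"wx":0,"wy":0,"wz":0},{"tx":0,"ty":0,"tz":0,"wx":0,"wy":0,"wz":0},{"tx":0,"ty":0,"tz":0,"wx":0,"wy":0,"wz":0},{"tx":0,"ty":0,"tz":0,"wx":0,"wy":0,"wz":0},{"tx":0,"ty":0,"tz":-0.5,"wx":0,"wy":0,"wz":0},{"tx":0,"ty":0,"tz":-0.9,"wx":0,"wy":0,"wz":0},{"tx":0,"ty":0,"tz":-1,"wx":0,"wy":0,"wz":0},{"tx":0,"ty":0,"tz":-1,"wx":0,"wy":0,"wz":0}], gripper=0.85)

```text
t: 63.62
position: [526.5, 84.0, 143.9]
eef_rot: [1.199, 2.903, 0.001]
wrist_force: [0.4, 0.8, 0.1]
grip_width: 72.2
finger_force: 0.0
```

Emit:
play_rows(plan=[{"tx":-0.937,"ty":-0.69,"tz":0,"wx":0,"wy":0,"wz":0},{"tx":-0.937,"ty":-0.69,"tz":0,"wx":0,"wy":0,"wz":0},{"tx":-0.937,"ty":-0.69,"tz":0,"wx":0,"wy":0,"wz":0},{"tx":-0.937,"ty":-0.69,"tz":0,"wx":0,"wy":0,"wz":0},{"tx":-0.937,"ty":-0.69,"tz":0,"wx":0,"wy":0,"wz":0},{"tx":-0.937,"ty":-0.69,"tz":0,"wx":0,"wy":0,"wz":0},{"tx":-0.937,"ty":-0.69,"tz":0,"wx":0,"wy":0,"wz":0}], gripper=0.9)

```text
t: 64.5
position: [557.6, -118.3, 143.2]
eef_rot: [1.199, 2.903, 0.0]
wrist_force: [0.6, -0.5, 0.5]
grip_width: 77.0
finger_force: 0.0
```

Emit:
play_rows(plan=[{"tx":-0.937,"ty":-0.69,"tz":0,"wx":0,"wy":0,"wz":0},{"tx":-0.937,"ty":-0.69,"tz":0,"wx":0,"wy":0,"wz":0},{"tx":-0.937,"ty":-0.69,"tz":0,"wx":0,"wy":0,"wz":0},{"tx":-0.937,"ty":-0.69,"tz":0,"wx":0,"wy":0,"wz":0},{"tx":-0.937,"ty":-0.69,"tz":0,"wx":0,"wy":0,"wz":0},{"tx":-0.937,"ty":-0.69,"tz":0,"wx":0,"wy":0,"wz":0},{"tx":-0.937,"ty":-0.69,"tz":0,"wx":0,"wy":0,"wz":0},{"tx":0,"ty":0,"tz":0,"wx":0,"wy":0,"wz":0},{"tx":0,"ty":0,"tz":0,"wx":0,"wy":0,"wz":0}])

```text
t: 65.62
position: [588.2, -318.0, 142.6]
eef_rot: [-1.199, -2.904, -0.0]
wrist_force: [0.4, -0.3, -0.4]
grip_width: 77.0
finger_force: 0.0
```

Run:
```python
from h import *
im,p=shot('wrist','j2'); h=cv2.cvtColor(im,cv2.COLOR_RGB2HSV)
# lid segmentation (yellow-orange, bright), predicted spots
for w in((587.6,-319.1,66),(515.5,-377.9,66)):
    u,v=pix(p,w); print("pred",u.round(),v.round())
m=(h[...,0]>15)&(h[...,0]<26)&(h[...,1]>170)&(h[...,2]>110)
k,l,s,c=cv2.connectedComponentsWithStats(m.astype(np.uint8))
for i in range(1,k):
    if s[i,4]>300: print(s[i],c[i].round(),ray(p,*c[i],66).round(1))
```

```text
t 65.62 pos [ 588.2 -318.   142.6] x [-0.709  0.706  0.   ] z [-0.  0. -1.] yaw x 135.1 w 77.0 ff 0.0 F [ 0.4 -0.3 -0.4] q [-0.59  0.64  1.53  0.    0.97 -1.38]
pred 252.0 202.0
pred 135.0 190.0
[  13    0  118  121 3712] [81. 57.] [ 430.2 -327.1   66. ]
[  98  158   68   53 2688] [131. 185.] [ 510.6 -376.9   66. ]
[216 173  66  27 635] [241. 186.] [ 572.3 -316.3   66. ]
```

Emit:
play_rows(plan=[{"tx":0,"ty":0,"tz":1,"wx":0,"wy":0,"wz":0},{"tx":0,"ty":0,"tz":1,"wx":0,"wy":0,"wz":0},{"tx":0,"ty":0,"tz":1,"wx":0,"wy":0,"wz":0},{"tx":0,"ty":0,"tz":1,"wx":0,"wy":0,"wz":0},{"tx":0,"ty":0,"tz":0.7,"wx":0,"wy":0,"wz":0},{"tx":0,"ty":0,"tz":0.34,"wx":0,"wy":0,"wz":0},{"tx":0,"ty":0,"tz":0,"wx":0,"wy":0,"wz":0}])

```text
t: 66.55
position: [588.5, -318.3, 16.2]
eef_rot: [-1.199, -2.904, -0.0]
wrist_force: [0.3, 0.2, 0.5]
grip_width: 76.7
finger_force: 0.0
```

Emit:
play_rows(plan=[{"tx":0,"ty":0,"tz":0,"wx":0,"wy":0,"wz":0},{"tx":0,"ty":0,"tz":0,"wx":0,"wy":0,"wz":0},{"tx":0,"ty":0,"tz":0,"wx":0,"wy":0,"wz":0},{"tx":0,"ty":0,"tz":0,"wx":0,"wy":0,"wz":0},{"tx":0,"ty":0,"tz":0,"wx":0,"wy":0,"wz":0}], gripper=0.4)

```text
t: 67.18
position: [588.9, -319.0, 17.6]
eef_rot: [1.198, 2.902, -0.001]
wrist_force: [-1.1, -0.4, 7.5]
grip_width: 58.6
finger_force: 64.8
```

Emit:
play_rows(plan=[{"tx":0,"ty":0,"tz":-0.7,"wx":0,"wy":0,"wz":0},{"tx":0,"ty":0,"tz":-0.9,"wx":0,"wy":0,"wz":0},{"tx":0,"ty":0,"tz":-1,"wx":0,"wy":0,"wz":0},{"tx":0,"ty":0,"tz":-1,"wx":0,"wy":0,"wz":0},{"tx":0,"ty":0,"tz":-1,"wx":0,"wy":0,"wz":0},{"tx":0,"ty":0,"tz":-0.6,"wx":0,"wy":0,"wz":0}])

```text
t: 67.92
position: [588.7, -318.6, 148.5]
eef_rot: [1.198, 2.902, -0.0]
wrist_force: [-0.4, -0.5, -2.1]
grip_width: 58.6
finger_force: 64.9
```

Emit:
play_rows(plan=[{"tx":0.76,"ty":0.978,"tz":0,"wx":0,"wy":0,"wz":0},{"tx":0.76,"ty":0.978,"tz":0,"wx":0,"wy":0,"wz":0},{"tx":0.76,"ty":0.978,"tz":0,"wx":0,"wy":0,"wz":0},{"tx":0.76,"ty":0.978,"tz":0,"wx":0,"wy":0,"wz":0},{"tx":0.76,"ty":0.978,"tz":0,"wx":0,"wy":0,"wz":0}])

```text
t: 68.55
position: [607.3, -163.8, 146.5]
eef_rot: [-1.199, -2.903, -0.0]
wrist_force: [-0.7, -0.2, -1.3]
grip_width: 58.6
finger_force: 64.9
```

Emit:
play_rows(plan=[{"tx":0.76,"ty":0.978,"tz":0,"wx":0,"wy":0,"wz":0},{"tx":0.76,"ty":0.978,"tz":0,"wx":0,"wy":0,"wz":0},{"tx":0.76,"ty":0.978,"tz":0,"wx":0,"wy":0,"wz":0},{"tx":0.76,"ty":0.978,"tz":0,"wx":0,"wy":0,"wz":0},{"tx":0.76,"ty":0.978,"tz":0,"wx":0,"wy":0,"wz":0},{"tx":0,"ty":0,"tz":0,"wx":0,"wy":0,"wz":0},{"tx":0,"ty":0,"tz":0,"wx":0,"wy":0,"wz":0}])

```text
t: 69.42
position: [626.2, -11.6, 146.4]
eef_rot: [-1.199, -2.904, 0.0]
wrist_force: [-0.2, -0.6, -2.2]
grip_width: 58.9
finger_force: 64.9
```

Emit:
play_rows(plan=[{"tx":0,"ty":0,"tz":0.9,"wx":0,"wy":0,"wz":0},{"tx":0,"ty":0,"tz":0.9,"wx":0,"wy":0,"wz":0},{"tx":0,"ty":0,"tz":0.8,"wx":0,"wy":0,"wz":0},{"tx":0,"ty":0,"tz":0.5,"wx":0,"wy":0,"wz":0},{"tx":0,"ty":0,"tz":0.3,"wx":0,"wy":0,"wz":0},{"tx":0,"ty":0,"tz":0.14,"wx":0,"wy":0,"wz":0},{"tx":0,"ty":0,"tz":0,"wx":0,"wy":0,"wz":0}])

```text
t: 70.3
position: [626.5, -11.3, 58.1]
eef_rot: [1.199, 2.903, 0.0]
wrist_force: [0.1, 0.3, -2.8]
grip_width: 58.6
finger_force: 65.0
```

Emit:
play_rows(plan=[{"tx":0,"ty":0,"tz":0,"wx":0,"wy":0,"wz":0},{"tx":0,"ty":0,"tz":0,"wx":0,"wy":0,"wz":0},{"tx":0,"ty":0,"tz":0,"wx":0,"wy":0,"wz":0},{"tx":0,"ty":0,"tz":0,"wx":0,"wy":0,"wz":0},{"tx":0,"ty":0,"tz":-0.5,"wx":0,"wy":0,"wz":0},{"tx":0,"ty":0,"tz":-0.9,"wx":0,"wy":0,"wz":0},{"tx":0,"ty":0,"tz":-1,"wx":0,"wy":0,"wz":0},{"tx":0,"ty":0,"tz":-1,"wx":0,"wy":0,"wz":0}], gripper=0.85)

```text
t: 71.3
position: [626.4, -11.2, 144.5]
eef_rot: [1.199, 2.903, 0.0]
wrist_force: [0.4, 0.4, 1.1]
grip_width: 72.4
finger_force: 0.0
```

Emit:
play_rows(plan=[{"tx":-0.517,"ty":-0.966,"tz":0,"wx":0,"wy":0,"wz":0},{"tx":-0.517,"ty":-0.966,"tz":0,"wx":0,"wy":0,"wz":0},{"tx":-0.517,"ty":-0.966,"tz":0,"wx":0,"wy":0,"wz":0},{"tx":-0.517,"ty":-0.966,"tz":0,"wx":0,"wy":0,"wz":0},{"tx":-0.517,"ty":-0.966,"tz":0,"wx":0,"wy":0,"wz":0},{"tx":-0.517,"ty":-0.966,"tz":0,"wx":0,"wy":0,"wz":0},{"tx":-0.517,"ty":-0.966,"tz":0,"wx":0,"wy":0,"wz":0}], gripper=1)

```text
t: 72.18
position: [571.0, -195.8, 143.7]
eef_rot: [1.199, 2.903, 0.0]
wrist_force: [1.0, -1.0, 0.2]
grip_width: 85.2
finger_force: 0.0
```

Emit:
play_rows(plan=[{"tx":-0.517,"ty":-0.966,"tz":0,"wx":0,"wy":0,"wz":0},{"tx":-0.517,"ty":-0.966,"tz":0,"wx":0,"wy":0,"wz":0},{"tx":-0.517,"ty":-0.966,"tz":0,"wx":0,"wy":0,"wz":0},{"tx":-0.517,"ty":-0.966,"tz":0,"wx":0,"wy":0,"wz":0},{"tx":-0.517,"ty":-0.966,"tz":0,"wx":0,"wy":0,"wz":0},{"tx":-0.517,"ty":-0.966,"tz":0,"wx":0,"wy":0,"wz":0},{"tx":-0.517,"ty":-0.966,"tz":0,"wx":0,"wy":0,"wz":0},{"tx":0,"ty":0,"tz":0,"wx":0,"wy":0,"wz":0},{"tx":0,"ty":0,"tz":0,"wx":0,"wy":0,"wz":0}])

```text
t: 73.3
position: [516.1, -378.0, 143.1]
eef_rot: [1.199, 2.904, 0.0]
wrist_force: [0.1, 0.2, 0.6]
grip_width: 85.4
finger_force: 0.0
```

Run:
```python
from h import *
im,p=shot('wrist','j4'); h=cv2.cvtColor(im,cv2.COLOR_RGB2HSV)
print(pix(p,(515.5,-377.9,66)))
m=(h[...,0]>13)&(h[...,0]<28)&(h[...,1]>150)&(h[...,2]>60)
k,l,s,c=cv2.connectedComponentsWithStats(m.astype(np.uint8))
for i in range(1,k):
    if s[i,4]>300: print(s[i],c[i].round(),ray(p,*c[i],66).round(1))
```

```text
t 73.3 pos [ 516.1 -378.   143.1] x [-0.709  0.706  0.   ] z [ 0.  0. -1.] yaw x 135.1 w 85.4 ff 0.0 F [0.1 0.2 0.6] q [-0.74  0.6   1.61  0.    0.93 -1.52]
[253.23325203 200.28519606]
[ 102    0  149  132 5351] [188.  64.] [ 412.2 -338.8   66. ]
[ 216  165   68   67 3490] [250. 198.] [ 512.1 -378.7   66. ]
```

Emit:
play_rows(plan=[{"tx":0,"ty":0,"tz":1,"wx":0,"wy":0,"wz":0},{"tx":0,"ty":0,"tz":1,"wx":0,"wy":0,"wz":0},{"tx":0,"ty":0,"tz":1,"wx":0,"wy":0,"wz":0},{"tx":0,"ty":0,"tz":1,"wx":0,"wy":0,"wz":0},{"tx":0,"ty":0,"tz":0.7,"wx":0,"wy":0,"wz":0},{"tx":0,"ty":0,"tz":0.36,"wx":0,"wy":0,"wz":0},{"tx":0,"ty":0,"tz":0,"wx":0,"wy":0,"wz":0}])

```text
t: 74.22
position: [516.1, -378.3, 16.1]
eef_rot: [-1.199, -2.904, -0.0]
wrist_force: [-0.3, 0.3, -0.7]
grip_width: 85.2
finger_force: 0.0
```

Emit:
play_rows(plan=[{"tx":0,"ty":0,"tz":0,"wx":0,"wy":0,"wz":0},{"tx":0,"ty":0,"tz":0,"wx":0,"wy":0,"wz":0},{"tx":0,"ty":0,"tz":0,"wx":0,"wy":0,"wz":0},{"tx":0,"ty":0,"tz":0,"wx":0,"wy":0,"wz":0},{"tx":0,"ty":0,"tz":0,"wx":0,"wy":0,"wz":0}], gripper=0.4)

```text
t: 74.85
position: [516.3, -378.9, 17.6]
eef_rot: [1.199, 2.902, -0.001]
wrist_force: [-1.0, 0.9, 5.9]
grip_width: 58.5
finger_force: 64.1
```

Emit:
play_rows(plan=[{"tx":0,"ty":0,"tz":-0.7,"wx":0,"wy":0,"wz":0},{"tx":0,"ty":0,"tz":-0.9,"wx":0,"wy":0,"wz":0},{"tx":0,"ty":0,"tz":-1,"wx":0,"wy":0,"wz":0},{"tx":0,"ty":0,"tz":-1,"wx":0,"wy":0,"wz":0},{"tx":0,"ty":0,"tz":-1,"wx":0,"wy":0,"wz":0},{"tx":0,"ty":0,"tz":-0.6,"wx":0,"wy":0,"wz":0}])

```text
t: 75.6
position: [516.2, -378.6, 148.5]
eef_rot: [1.198, 2.902, -0.001]
wrist_force: [0.7, -0.5, -1.9]
grip_width: 58.8
finger_force: 64.9
```

Emit:
play_rows(plan=[{"tx":0.887,"ty":0.975,"tz":0,"wx":0,"wy":0,"wz":0},{"tx":0.887,"ty":0.975,"tz":0,"wx":0,"wy":0,"wz":0},{"tx":0.887,"ty":0.975,"tz":0,"wx":0,"wy":0,"wz":0},{"tx":0.887,"ty":0.975,"tz":0,"wx":0,"wy":0,"wz":0},{"tx":0.887,"ty":0.975,"tz":0,"wx":0,"wy":0,"wz":0}])

```text
t: 76.22
position: [523.3, -212.8, 146.6]
eef_rot: [-1.199, -2.904, -0.0]
wrist_force: [-0.2, 0.7, -2.6]
grip_width: 58.8
finger_force: 64.9
```

Emit:
play_rows(plan=[{"tx":0.887,"ty":0.975,"tz":0,"wx":0,"wy":0,"wz":0},{"tx":0.887,"ty":0.975,"tz":0,"wx":0,"wy":0,"wz":0},{"tx":0.887,"ty":0.975,"tz":0,"wx":0,"wy":0,"wz":0},{"tx":0.887,"ty":0.975,"tz":0,"wx":0,"wy":0,"wz":0},{"tx":0.887,"ty":0.975,"tz":0,"wx":0,"wy":0,"wz":0},{"tx":0.887,"ty":0.975,"tz":0,"wx":0,"wy":0,"wz":0},{"tx":0,"ty":0,"tz":0,"wx":0,"wy":0,"wz":0},{"tx":0,"ty":0,"tz":0,"wx":0,"wy":0,"wz":0}])

```text
t: 77.22
position: [532.3, -16.7, 146.5]
eef_rot: [1.199, 2.904, 0.0]
wrist_force: [0.2, 0.8, -2.0]
grip_width: 58.6
finger_force: 65.1
```

Emit:
play_rows(plan=[{"tx":0,"ty":0,"tz":0.9,"wx":0,"wy":0,"wz":0},{"tx":0,"ty":0,"tz":0.9,"wx":0,"wy":0,"wz":0},{"tx":0,"ty":0,"tz":0.8,"wx":0,"wy":0,"wz":0},{"tx":0,"ty":0,"tz":0.5,"wx":0,"wy":0,"wz":0},{"tx":0,"ty":0,"tz":0.3,"wx":0,"wy":0,"wz":0},{"tx":0,"ty":0,"tz":0.14,"wx":0,"wy":0,"wz":0},{"tx":0,"ty":0,"tz":0,"wx":0,"wy":0,"wz":0}])

```text
t: 78.1
position: [532.5, -16.5, 58.1]
eef_rot: [1.199, 2.903, 0.0]
wrist_force: [-0.3, 0.5, -1.8]
grip_width: 58.4
finger_force: 65.1
```

Emit:
play_rows(plan=[{"tx":0,"ty":0,"tz":0,"wx":0,"wy":0,"wz":0},{"tx":0,"ty":0,"tz":0,"wx":0,"wy":0,"wz":0},{"tx":0,"ty":0,"tz":0,"wx":0,"wy":0,"wz":0},{"tx":0,"ty":0,"tz":0,"wx":0,"wy":0,"wz":0},{"tx":0,"ty":0,"tz":-0.5,"wx":0,"wy":0,"wz":0},{"tx":0,"ty":0,"tz":-0.9,"wx":0,"wy":0,"wz":0},{"tx":0,"ty":0,"tz":-1,"wx":0,"wy":0,"wz":0},{"tx":0,"ty":0,"tz":-1,"wx":0,"wy":0,"wz":0},{"tx":0,"ty":0,"tz":-1,"wx":0,"wy":0,"wz":0}], gripper=0.85)

```text
t: 79.22
position: [532.3, -16.4, 169.5]
eef_rot: [1.199, 2.903, 0.0]
wrist_force: [0.2, 0.2, 0.2]
grip_width: 72.4
finger_force: 0.0
```

Emit:
play_rows(plan=[{"tx":-0.5,"ty":-0.92,"tz":-0.3,"wx":0,"wy":0,"wz":0},{"tx":-0.5,"ty":-0.92,"tz":-0.3,"wx":0,"wy":0,"wz":0},{"tx":-0.5,"ty":-0.92,"tz":-0.3,"wx":0,"wy":0,"wz":0},{"tx":-0.5,"ty":-0.92,"tz":-0.3,"wx":0,"wy":0,"wz":0},{"tx":-0.5,"ty":-0.92,"tz":-0.3,"wx":0,"wy":0,"wz":0},{"tx":-0.5,"ty":-0.92,"tz":-0.3,"wx":0,"wy":0,"wz":0},{"tx":-0.5,"ty":-0.92,"tz":-0.3,"wx":0,"wy":0,"wz":0},{"tx":-0.5,"ty":-0.92,"tz":-0.3,"wx":0,"wy":0,"wz":0}])

```text
t: 80.22
position: [472.9, -218.1, 228.9]
eef_rot: [1.199, 2.903, -0.0]
wrist_force: [-0.3, 1.0, 0.0]
grip_width: 72.5
finger_force: 0.0
```

Run:
```python
from h import *
im,p=shot('scene','scE')
cv2.imwrite('pics/scE2.png',cv2.resize(im[60:324,90:442],(800,600),interpolation=cv2.INTER_CUBIC)[:,:,::-1])
```

```text
t 80.22 pos [ 472.9 -218.1  228.9] x [-0.709  0.706 -0.001] z [ 0.001 -0.    -1.   ] yaw x 135.1 w 72.5 ff 0.0 F [-0.3  1.   0. ] q [-0.56  0.35  1.82  0.    0.98 -1.35]
```

View pics/scE2.png

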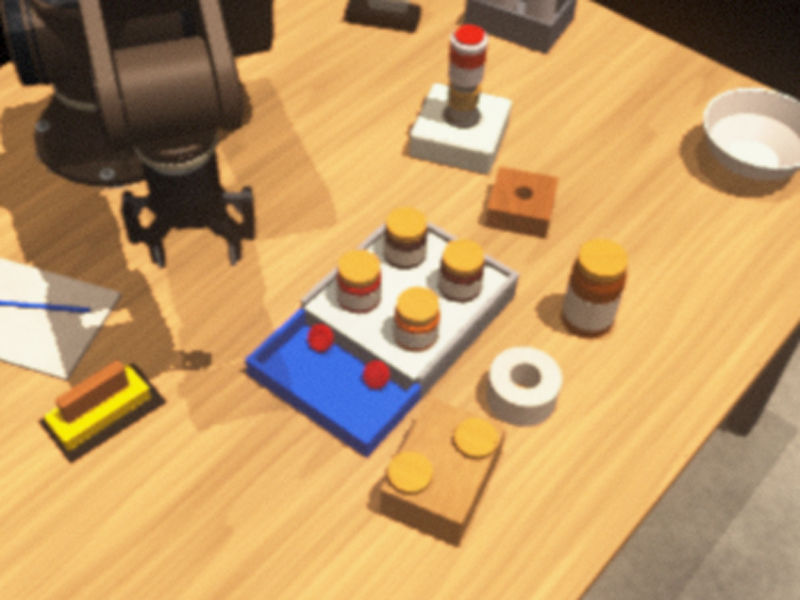

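All four jars stand on the deck, the drips are in the tray, the cartridge is upright on the pump with no red band, and the scraper is on its pad at (100,405). Handing in.

Emit:
play_rows(plan=[{"tx":0,"ty":0,"tz":0,"wx":0,"wy":0,"wz":0},{"tx":0,"ty":0,"tz":0,"wx":0,"wy":0,"wz":0},{"tx":0,"ty":0,"tz":0,"wx":0,"wy":0,"wz":0},{"tx":0,"ty":0,"tz":0,"wx":0,"wy":0,"wz":0}])

```text
t: 80.78
position: [473.5, -216.8, 227.7]
eef_rot: [-1.198, -2.904, -0.0]
wrist_force: [-0.4, 0.4, 0.0]
grip_width: 72.5
finger_force: 0.0
```

```bash
python3 -c "
from bench import arm
print(arm.job_done())"
```

```text
the job is handed in; nothing more can be done
None
```

The job is handed in at about 81 s, with no verdict returned; the last camera picture shows both drips in the tray, the cartridge seated with the sleeve up, all four jars standing on the deck, the scraper on its pad, and the show jar, label roll and lid box not visibly moved.

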